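Weigh a scoop of ball knobs on the shop's counter balance

TASK

Weigh the scoopful of ball knobs: bring the scoop's lip down close over the round dish of the balance, tip all four knobs into the dish so that none is spilled, and stand the empty scoop upright on the counter again. Then take steel weights from under the wire rack and stand them on the balance's flat square pan until the beam is as level as they can make it. Weights that are not needed stay standing on the counter, and the other goods on the counter are left where they are.

Things in the scene. Friction and masses are not known exactly. Their poses are not given: they have to be found in the camera images.
- beam (a joint): tilt of the balance beam: 0 level, positive = dish side down, stops at +-0.21 rad. Spring-damped: settles within 1 s at 0.06 rad per 50 g of difference (at a stop from 175 g). Dish and empty pan cancel out. The best weights bring it to within 0.036 rad (30 g) of level; within 0.042 counts as level. A dark needle before the white plate on the balance's far side is upright when level.
- dish_floor (a point): middle of the inner floor of the round steel dish on the balance's left (+y). Inner radius 49 mm at the floor, 60 at the rim; rim 25 mm above the floor, wall 3 mm. Axes as the balance: x away from the robot, y to the dish side, z up. It stays horizontal and moves up or down up to 30 mm with the beam (140 mm x angle); when level it is 120 mm above the counter.
- weight_pan_top (a point): middle of the upper face of the flat square steel pan without rim, on the balance's right side, 280 mm from the dish; 120 mm along the balance's x, 130 mm along its y. Axes as the balance; it stays horizontal and sinks as the dish rises. All three weights fit on it side by side.
- scoop: open sheet-metal scoop (140 g), standing flat. Origin: underside, centre of its flat part, 70 x 72 mm; x points to the spout, z up. Walls 42 mm high, 3 mm thick. In front the floor rises at 18 degrees over 46 mm as a full-width ramp to the lip: the knobs start to roll out when its nose is tipped down by more than 18 degrees and are all out by about 50.
- scoop_grip (a point): grip point in the middle of the scoop's wooden handle, 70 mm behind the scoop's origin and 56 mm above its underside. The handle is a bar 14 mm wide across (scoop's y), 18 mm thick, 66 mm long, rising backwards from the back wall at 29 degrees; pinch it across its 14 mm.
- scoop_lip (a point): middle of the lip of the scoop's spout, 79 mm ahead of the scoop's origin and 17 mm above its underside. Axes as the scoop.
- scoop_floor (a point): middle of the scoop's flat inner floor, 3 mm above its underside.
- ball1: brass ball knob, 30 mm in diameter, origin at its centre; in the scoop at the start. The four look alike, but some are hollow and some solid (22 to 83 g each), so only the balance tells what they weigh together.
- ball2: brass ball knob, 30 mm in diameter, origin at its centre; in the scoop at the start. The four look alike, but some are hollow and some solid (22 to 83 g each), so only the balance tells what they weigh together.
- ball3: brass ball knob, 30 mm in diameter, origin at its centre; in the scoop at the start. The four look alike, but some are hollow and some solid (22 to 83 g each), so only the balance tells what they weigh together.
- ball4: brass ball knob, 30 mm in diameter, origin at its centre; in the scoop at the start. The four look alike, but some are hollow and some solid (22 to 83 g each), so only the balance tells what they weigh together.
- weight_small_mid (a point): centre (half-way up) of the small steel weight, 50 g: plain upright cylinder, 20 mm in diameter, 34 mm tall, standing on the counter under the rack's front wire. z is its axis, upright.
- weight_medium_mid (a point): centre (half-way up) of the medium steel weight, 100 g: plain upright cylinder, 26 mm in diameter, 44 mm tall, standing on the counter under the rack's front wire. z is its axis, upright.
- weight_large_mid (a point): centre (half-way up) of the large steel weight, 150 g: plain upright cylinder, 32 mm in diameter, 52 mm tall, standing on the counter under the rack's front wire. z is its axis, upright.
- rack: fixed wire rack. Origin on the counter, mid-row of the weights; x away from the robot, y along the row. Weights about 65 mm apart along y, in any order. 165 mm above the counter 8 mm wires run along y at x = 8, 47, 85 mm: a gripper cannot come straight down but must come in tilted (about 35 degrees) from the robot's side and leave so. Feet and posts at y = +-125 mm, x -30 to 100 mm.
- soap_carton: blue carton 60x40x45 mm, a bystander on the counter; origin under its centre, z up
- polish_tin: flat black tin, 60 mm across, 40 mm tall, a bystander on the counter; origin under its centre, z up
- shoe_brush: shoe brush 50x130x40 mm, wooden back up, a bystander on the counter; origin under its centre, z up
- spray_bottle: yellow bottle, 52 mm across, 150 mm tall, a bystander on the counter; origin under its centre, z up
- wax_jar: amber jar, 60 mm across, 70 mm tall, a bystander on the counter; origin under its centre, z up
- match_carton: cardboard carton 90x55x40 mm, a bystander on the counter; origin under its centre, z up
There are look-alikes about, which are no part of the job. What is meant by the scoop is not black, and is the smaller of those in its own colour.

How it is judged:
On the way, in this order (a step that is already met when the one before it is completed fails the run):
1. all four knobs lie in the dish, tipped in from the scoop (horizontal distance between each of ball1, ball2, ball3, ball4 and dish_floor below 0.06 m and z of ball1 in the frame of dish_floor between 0.005 and 0.055 m and z of ball2 in the frame of dish_floor between 0.005 and 0.055 m and z of ball3 in the frame of dish_floor between 0.005 and 0.055 m and z of ball4 in the frame of dish_floor between 0.005 and 0.055 m), for 0.2 s.
2. the empty scoop stands upright on the counter, let go (angle between scoop's own z axis and vertical below 0.12 rad and height (world z) of scoop below 0.012 m and linear speed of scoop below 0.03 m/s and contact force between scoop and the fingers below 0.1 N), for 0.2 s.
3. the beam is level, with the knobs in the dish and weights on the pan (all of step 1 and value of joint beam between -0.042 and 0.042 rad), for 0.3 s.
At the end, for the whole second after the job is handed in: all four knobs in the dish; the beam at rest within 0.042 rad of level; the scoop upright (within 7 degrees) and at rest on the counter; each of the three weights upright (within 8 degrees), on the square pan or on the counter (all of step 3 and angle between each of weight_small_mid, weight_medium_mid, weight_large_mid's own z axis and vertical below 0.15 rad and ((z of weight_small_mid in the frame of weight_pan_top between 0.013 and 0.023 m and x of weight_small_mid in the frame of weight_pan_top between -0.062 and 0.062 m and y of weight_small_mid in the frame of weight_pan_top between -0.067 and 0.067 m) or height (world z) of weight_small_mid below 0.023 m) and ((z of weight_medium_mid in the frame of weight_pan_top between 0.018 and 0.028 m and x of weight_medium_mid in the frame of weight_pan_top between -0.062 and 0.062 m and y of weight_medium_mid in the frame of weight_pan_top between -0.067 and 0.067 m) or height (world z) of weight_medium_mid below 0.028 m) and ((z of weight_large_mid in the frame of weight_pan_top between 0.022 and 0.032 m and x of weight_large_mid in the frame of weight_pan_top between -0.062 and 0.062 m and y of weight_large_mid in the frame of weight_pan_top between -0.067 and 0.067 m) or height (world z) of weight_large_mid below 0.032 m) and velocity of joint beam between -0.03 and 0.03 rad/s and angle between scoop's own z axis and vertical below 0.12 rad and height (world z) of scoop below 0.012 m and linear speed of scoop below 0.03 m/s); the robot touches nothing.
It fails at once if a knob is spilled outside dish and scoop ((height (world z) of ball1 below 0.06 m and distance between ball1 and scoop_floor above 0.11 m) or (height (world z) of ball2 below 0.06 m and distance between ball2 and scoop_floor above 0.11 m) or (height (world z) of ball3 below 0.06 m and distance between ball3 and scoop_floor above 0.11 m) or (height (world z) of ball4 below 0.06 m and distance between ball4 and scoop_floor above 0.11 m)).
It fails at once if a knob leaves the scoop's lip while more than 120 mm above the dish's floor ((x of ball1 in the frame of scoop_lip above 0.012 m and z of ball1 in the frame of dish_floor above 0.12 m) or (x of ball2 in the frame of scoop_lip above 0.012 m and z of ball2 in the frame of dish_floor above 0.12 m) or (x of ball3 in the frame of scoop_lip above 0.012 m and z of ball3 in the frame of dish_floor above 0.12 m) or (x of ball4 in the frame of scoop_lip above 0.012 m and z of ball4 in the frame of dish_floor above 0.12 m)).
It fails at once if a bystander is pushed more than 40 mm or knocked over (distance of any of soap_carton, polish_tin, shoe_brush, spray_bottle, wax_jar, match_carton from where it was at the start of the episode above 0.04 m or angle between any of soap_carton, polish_tin, shoe_brush, spray_bottle, wax_jar, match_carton's own z axis and vertical above 0.5 rad).
It also fails if it takes over 72 s, if anything falls off the work surface, if the arm or the gripper's body presses on something with over 40 N, if the wrist force passes 120 N, or if a joint passes its speed limit or range.

ROBOT

A 6-joint arm with a two-finger parallel gripper is mounted at the origin on the work surface. World frame = base frame: x ahead of the robot, y to its left, z up, the work surface at z = 0. Lengths are in m, angles in rad, forces in N, time in s.
With the tool pointing down it reaches from about 0.375 to 0.9 m from the base axis. Payload 3.1 kg.
Tool frame: the origin (TCP) lies at the centre of the arm's flange, where the gripper is bolted on; the fingertips stand tip_reach ahead of it and the grasp point (between the pads) lies 164 mm ahead of it (tip_reach is the distance from the TCP to the fingertips, in m); z points along the fingers, y is the direction in which the jaws open and shut (so a half turn about z gives the same grasp; the last joint's range is limited). The gripper opens to 87 mm and grips with 3 to 60 N. Pads are 19 mm wide; open, the fingers measure 117 mm over their backs; the gripper's body (75 mm by 190 mm) begins 51 mm behind the grasp point.
Start: joints at [-1.349, 0.527, 1.433, -0, 1.181, -0.178], TCP at [0.244, -0.575, 0.405] pointing down, gripper open.
Joint ranges: [-3.08, 3.08], [-0.75, 2.2], [0.22, 2.44], [-1.43, 4.57], [0, 2.65], [-2.85, 2.85]. Speed limits (rad/s): [2.79, 2.79, 3.14, 3.14, 3.14, 3.14].

INTERFACE

Orientations are given as a unit quaternion [x, y, z, w].
In Python, from rig import get_obs, camera, hand_in, tip_reach gives the robot as it stands. The module is installed in compiled form; this text tells all that it offers.
- The arm moves only by the tool servo_tool, never from a script. Its argument "steps" is one flat list of numbers, 5 for each row, row after row: the finger opening in m, from 0 to 0.087, then the shift along the tool's x, y, z in m, then the turn about the tool's z in rad. A call has 1 to 12 rows; each row is the pose to reach, as a shift and turn from the pose commanded when the call began, along the tool's axes at that moment; what a row does not reach only later rows make up. A row lasts 1/8 s, in which the tool goes at most 62.5 mm and 10.7 degrees, less where a joint would pass 70% of its speed; a pose out of reach is approached as far as the arm can. A call with a gripper value outside its range is refused whole. The fingers move at their own pace and stop on an object; "force" is the grip in N (left out, the last holds). Time passes only in rows, so rows that repeat a pose let the fingers close. It gives the time, the measured TCP pose, the force and the opening at its end, in the units of the state.
- get_obs(): the state, without advancing time (a new reading comes with each control period).
- camera(name): name is "scene" or "top" or "wrist"; returns a dict with "pixels" (384x512x3 uint8, blue, green, red), "vertical_fov" (degrees; the focal length in pixels is half the picture's height over the tangent of half this angle, whatever the lens; pixels are square), "cx", "cy" (the principal point, pixels), "T" (4x4, takes a point from camera to world coordinates). Camera axes: x right, y up, looking along -z (the intrinsics and any distortion apply to the point x, -y, -z); pixel columns grow to the right and rows downward; lengths in m; the calibration is good to about 2 mm. A picture is of the moment at which its call begins. There is no depth.
- hand_in(): hands the job in, once; it reports no verdict.
The state is a dict: "time": time; "q": joint angles; "joint_velocities": joint speeds; "joint_torque": joint torques, N m; "position": TCP position; "tool_rot": TCP orientation; "ft_force": force on the tool from outside, world axes, zero at the start; "moment": the same for the moment, N m; "grip_width": finger opening in m.
Only numpy, scipy, OpenCV 4.12 (cv2) and the standard library are available. Lean on these libraries where they do the work, as an engineer would, in place of code of your own. Each camera call takes 0.05 s, during which the arm holds its last target.

## Working session

There is one attempt and no reset: what is moved stays moved. The work goes in short steps, Python scripts to look and compute and a tool call to move; the robot and the scene stay as the last step left them, time stands still between calls to the robot, and variables do not carry over. Pictures are saved under pics/ and viewed, and the job is handed in when it is done.

Besides the shell and the picture viewer there is one more tool, called after "Request:" by a JSON object that holds its "op" and its "data", one argument or row to a line. servo_tool: Moves the arm, as the interface text tells. Its arguments: {"type":"object","properties":{"steps":{"type":"array"},"force":{"type":"number"}},"required":["steps"]}

```bash
mkdir -p pics; ls
python3 - <<'E'
from rig import get_obs,camera,tip_reach
import cv2,numpy as np
o=get_obs()
for k in o: print(k,np.round(o[k],4))
print(tip_reach if not callable(tip_reach) else tip_reach())
np.set_printoptions(precision=4,suppress=True)
for n in ["scene","top","wrist"]:
    c=camera(n); cv2.imwrite(f"pics/{n}0.png",c["pixels"]); print(n,{k:(np.array(v) if k=='T' else v) for k,v in c.items() if k!="pixels"})
    np.savez(f"pics/{n}0.npz",**c)
E
```

```text
pics
time 0.0
q [-1.3485  0.5285  1.4339  0.      1.1814 -0.1785]
joint_velocities [-0.0004 -0.      0.0019  0.0001  0.0012 -0.0015]
joint_torque [ 5.00000e-04 -4.40038e+01 -1.76596e+01  6.32000e-02  5.83000e-02
 -2.00000e-04]
position [ 0.2438 -0.5751  0.4038]
tool_rot [ 0.98    0.199  -0.     -0.0011]
ft_force [-0.3034 -0.5402 -0.213 ]
moment [ 0.0101  0.0304 -0.0042]
grip_width 0.0872
0.1822
scene {'vertical_fov': 55.773085073531, 'cx': 255.59418105930902, 'cy': 197.21306685676117, 'T': array([[ 0.7301, -0.5342,  0.4262,  0.9671],
       [ 0.6831,  0.5556, -0.474 , -0.4035],
       [ 0.0164,  0.6372,  0.7705,  0.9347],
       [ 0.    ,  0.    ,  0.    ,  1.    ]])}
top {'vertical_fov': 53.10883024279487, 'cx': 249.62585079593413, 'cy': 191.83318888438527, 'T': array([[ 0.0147,  0.9972, -0.0736,  0.416 ],
       [-0.9999,  0.0148, -0.0002,  0.1133],
       [ 0.0009,  0.0736,  0.9973,  1.3295],
       [ 0.    ,  0.    ,  0.    ,  1.    ]])}
wrist {'vertical_fov': 65.68474903723767, 'cx': 262.6330907118184, 'cy': 189.84660838471245, 'T': array([[ 0.389 ,  0.8781,  0.2784,  0.3217],
       [-0.9212,  0.3715,  0.1155, -0.5419],
       [-0.002 , -0.3014,  0.9535,  0.384 ],
       [ 0.    ,  0.    ,  0.    ,  1.    ]])}
```

View pics/top0.png

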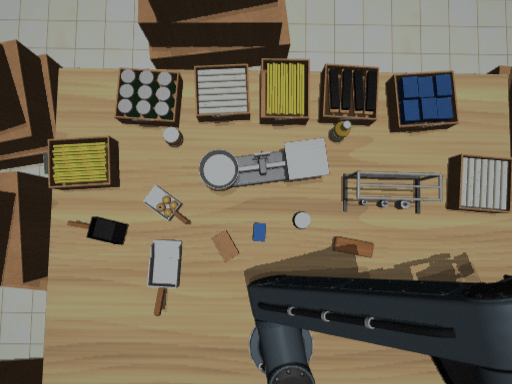

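View pics/scene0.png

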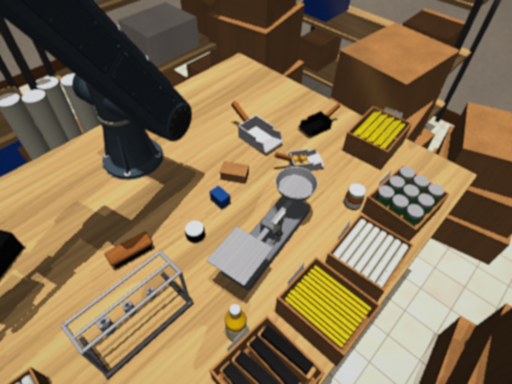

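View pics/wrist0.png

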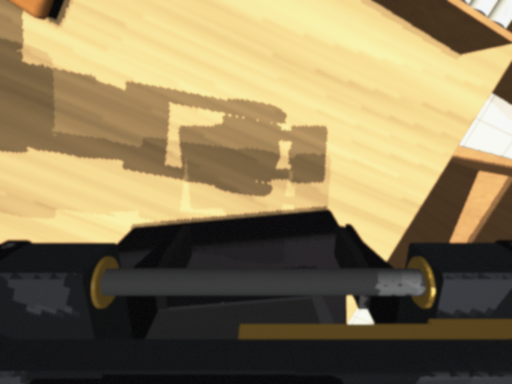

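```bash
cat > h.py <<'E'
import numpy as np,cv2
from scipy.spatial.transform import Rotation as Ro
np.set_printoptions(precision=4,suppress=True)
def load(n): return dict(np.load(f"pics/{n}.npz"))
def f(c): return c["pixels"].shape[0]/2/np.tan(np.radians(c["vertical_fov"])/2)
def ray(c,u,v):
    d=np.array([(u-c["cx"])/f(c),-(v-c["cy"])/f(c),-1.]); T=c["T"]
    return T[:3,3],T[:3,:3]@d
def onz(c,u,v,z):
    p,d=ray(c,u,v); return p+d*(z-p[2])/d[2]
def proj(c,P):
    T=c["T"]; q=T[:3,:3].T@(np.asarray(P)-T[:3,3]); return np.array([c["cx"]+f(c)*q[0]/-q[2],c["cy"]+f(c)*q[1]/q[2]])
def tri(c1,p1,c2,p2):
    a,d=ray(c1,*p1);b,e=ray(c2,*p2)
    d=d/np.linalg.norm(d);e=e/np.linalg.norm(e)
    s=np.linalg.lstsq(np.c_[d,-e],b-a,rcond=None)[0]
    P,Q=a+s[0]*d,b+s[1]*e
    return (P+Q)/2,np.linalg.norm(P-Q)
E
python3 - <<'E'
from h import *
t=load("top0")
for n,u,v,z in [("dish",220,170,.14),("pan",307,160,.12),("handle",180,213,.056),("scoopc",160,202,.0),("rackw l",365,203,.05),("w m",385,204,.05),("w r",405,204,.05),("rack fl",345,208,0),("tilt",302,220,.04)]:
    print(n,onz(t,u,v,z))
def crop(c,x0,y0,x1,y1,s,name):
    cv2.imwrite(name,cv2.resize(c["pixels"][y0:y1,x0:x1],None,fx=s,fy=s,interpolation=cv2.INTER_CUBIC))
crop(t,140,130,340,260,4,"pics/c1.png")
crop(t,330,150,460,260,6,"pics/c2.png")
s=load("scene0")
crop(s,200,90,360,210,5,"pics/c3.png")
crop(s,50,240,210,372,5,"pics/c4.png")
E
```

```text
dish [0.5707 0.2069 0.14  ]
pan [ 0.6094 -0.0672  0.12  ]
handle [0.4363 0.3429 0.056 ]
scoopc [0.4742 0.4233 0.    ]
rackw l [ 0.4788 -0.2716  0.05  ]
w m [ 0.4764 -0.3382  0.05  ]
w r [ 0.4774 -0.4049  0.05  ]
rack fl [ 0.4629 -0.2173  0.    ]
tilt [ 0.4192 -0.0632  0.04  ]
```

View pics/c1.png

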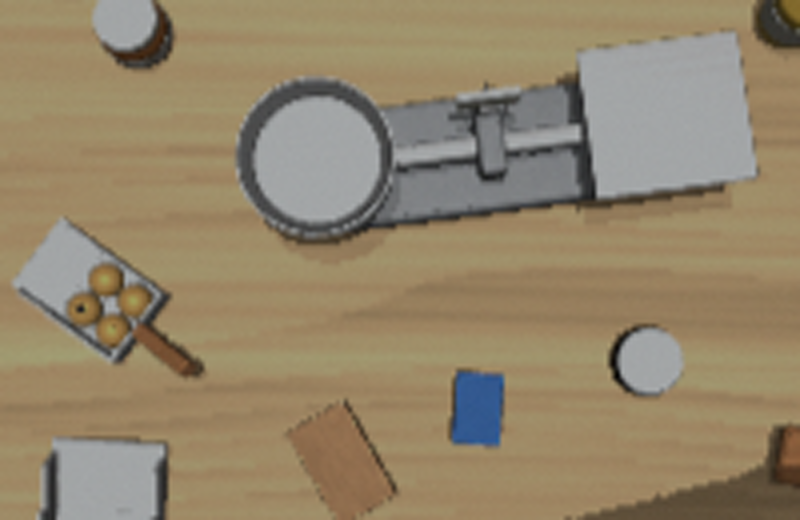

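View pics/c2.png

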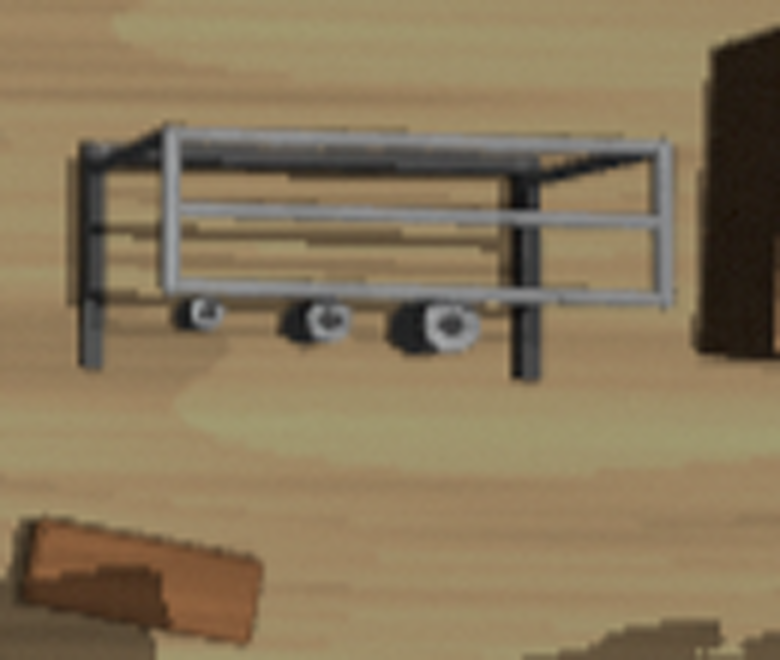

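View pics/c3.png

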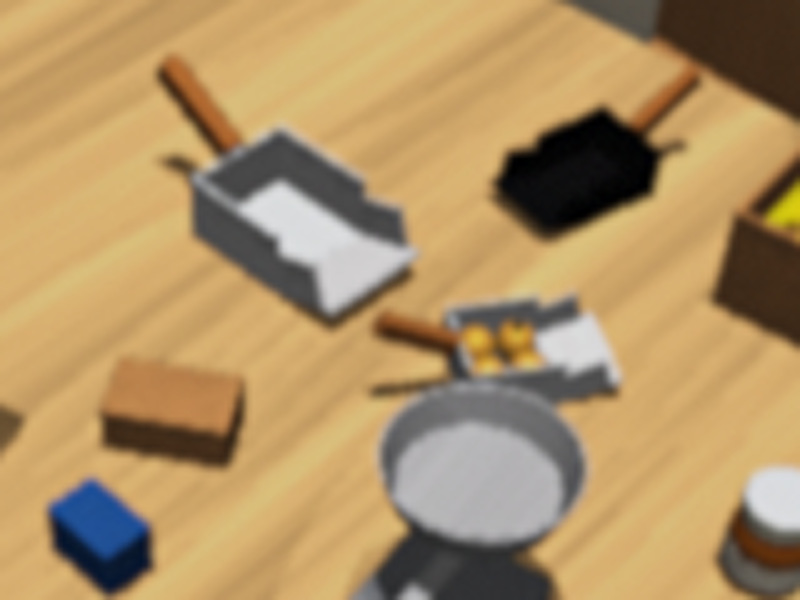

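View pics/c4.png

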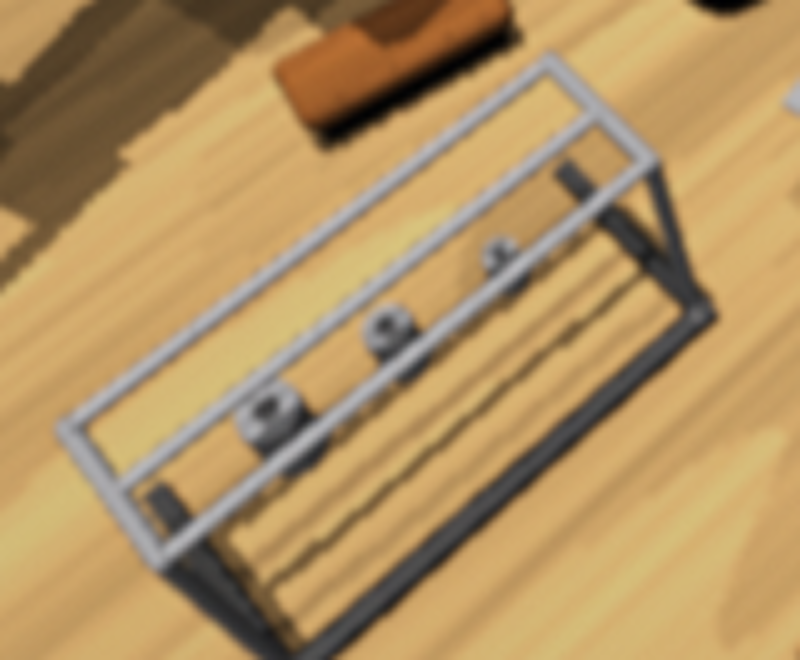

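Request:
{"op": "servo_tool", "data": {
  "steps": [0.087,0,0.15,0,0,0.087,0,0.3,0,0,0.087,0,0.45,0,0,0.087,0,0.45,0,0,0.087,0,0.45,0,0,0.087,0,0.45,0,0,0.087,0,0.45,0,0,0.087,0,0.45,0,0]
}}

```text
time: 1.15
position: [0.3705, -0.8744, 0.3818]
tool_rot: [0.98, 0.199, 0.004, 0.021]
ft_force: [-0.2, -0.3, 0.7]
grip_width: 0.0872
```

Run:
```python
from h import *
from rig import get_obs
o=get_obs();print(o["q"],o["position"],o["tool_rot"],Ro.from_quat(o["tool_rot"]).as_matrix())
```

```text
[-1.2879  1.1248  0.2188  0.0051  1.755  -0.1169] [ 0.3705 -0.8744  0.3818] [0.9798 0.199  0.0043 0.0212] [[ 0.9207  0.3898  0.0168]
 [ 0.3902 -0.9199 -0.0399]
 [-0.0001  0.0433 -0.9991]]
```

Request:
{"op": "servo_tool", "data": {
  "steps": [0.087,0,0.3,0,0,0.087,0,0.3,0,0,0.087,0,0.3,0,0,0.087,0,0.3,0,0]
}}

```text
time: 1.65
position: [0.375, -0.8851, 0.3559]
tool_rot: [0.979, 0.199, 0.009, 0.043]
ft_force: [-0.1, -0.3, 0.3]
grip_width: 0.0872
```

Run:
```python
from h import *
from rig import get_obs
o=get_obs();print(o["q"],o["position"],Ro.from_quat(o["tool_rot"]).as_matrix())
```

```text
[-1.2871  1.1529  0.2184  0.0101  1.6833 -0.1155] [ 0.375  -0.8851  0.3559] [[ 0.9207  0.3887  0.034 ]
 [ 0.3902 -0.9172 -0.0807]
 [-0.0002  0.0875 -0.9962]]
```

Request:
{"op": "servo_tool", "data": {
  "steps": [0.087,0,-0.06,-0.02,0,0.087,0.0,-0.12,-0.05,0,0.087,0,-0.18,-0.05,0]
}}

```text
time: 2.02
position: [0.3095, -0.7308, 0.3919]
tool_rot: [0.979, 0.199, 0.009, 0.046]
ft_force: [-0.6, -0.1, 0.1]
grip_width: 0.0871
```

Run:
```python
from h import *
from rig import get_obs
o=get_obs();print(o["q"],o["position"],Ro.from_quat(o["tool_rot"]).as_matrix())
t=load("top0");s=load("scene0")
a=onz(t,156.25,184.5,.017);b=onz(t,144.25,201.25,.017)
c=onz(t,182,204.25,.042);d=onz(t,169.5,220,.042)
print(a,b,c,d,np.linalg.norm(a-b),np.linalg.norm(c-d))
m=(a+b)/2; n=(c+d)/2; h=m-n; print("lip",m,"back",n,np.degrees(np.arctan2(h[1],h[0])),np.hypot(*h[:2]))
e=a-b; print(np.degrees(np.arctan2(e[1],e[0]))+90); e=c-d; print(np.degrees(np.arctan2(e[1],e[0]))+90)
for nm,c,box in (("top",t,(165,200,200,232)),("scene",s,(270,145,305,172))):
    hsv=cv2.cvtColor(c["pixels"],cv2.COLOR_BGR2HSV); x0,y0,x1,y1=box
    sub=hsv[y0:y1,x0:x1]; mk=((sub[...,0]<16)&(sub[...,1]>120)&(sub[...,2]<190)).astype(np.uint8)
    k,l,st,ce=cv2.connectedComponentsWithStats(mk); i=1+np.argmax(st[1:,4]); 
    ys,xs=np.where(l==i); pts=np.c_[xs+x0,ys+y0]; r=cv2.minAreaRect(pts.astype(np.float32)); print(nm,st[i],ce[i]+[x0,y0],r,cv2.boxPoints(r))
    if nm=="top":
        cen=ce[i]+[x0,y0]; print(onz(t,*cen,.065))
        (u,v),(w,hh),an=r
        bp=cv2.boxPoints(r)
```

```text
[-1.3124  0.7695  0.98    0.0127  1.2997 -0.1453] [ 0.3095 -0.7308  0.3919] [[ 0.9207  0.3885  0.0355]
 [ 0.3902 -0.9167 -0.0861]
 [-0.0009  0.0931 -0.9957]]
[0.5333 0.4341 0.017 ] [0.4753 0.4733 0.017 ] [0.4659 0.3396 0.042 ] [0.4127 0.3799 0.042 ] 0.0700400002250581 0.06678402419777682
lip [0.5043 0.4537 0.017 ] back [0.4393 0.3597 0.042 ] 55.3349334683371 0.11426097806453142
56.029135409171396
52.879123036083804
top [ 9 11 15 13 71] [180.9155 217.2958] ((180.81997680664062, 217.239990234375), (17.200000762939453, 4.200000286102295), 36.869895935058594) [[172.68 213.76]
 [175.2  210.4 ]
 [188.96 220.72]
 [186.44 224.08]]
[0.4222 0.3379 0.065 ]
scene [ 5  7 17 10 81] [282.9136 156.1728] ((282.9500427246094, 156.14999389648438), (16.443843841552734, 5.375871658325195), 18.434947967529297) [[274.3    156.1   ]
 [276.0001 151.    ]
 [291.6    156.2   ]
 [289.9    161.3   ]]
```

```bash
cat >> h.py <<'E'
def goto(*targets,verbose=1):
    from rig import get_obs
    o=get_obs(); R=Ro.from_quat(o["tool_rot"]).as_matrix(); p=np.array(o["position"])
    print("t",o["time"],"p",p,"q",o["q"],"grip",R[:,2]*.164+p,"F",o["ft_force"],"w",o["grip_width"],"yhead",np.degrees(np.arctan2(R[1,1],R[0,1])),"tilt",R[:,2])
    for t in targets:
        d=np.array(t)-p; print("TCP",t,"delta",R.T@d,"dist",np.linalg.norm(d))
def gp(g): # tcp for grasp point at g, current orientation
    from rig import get_obs
    o=get_obs(); R=Ro.from_quat(o["tool_rot"]).as_matrix()
    return list(np.round(np.array(g)-.164*R[:,2],4))
def snap(n,name):
    from rig import camera
    c=camera(n); np.savez(f"pics/{name}.npz",**c); cv2.imwrite(f"pics/{name}.png",c["pixels"]); return c
def crop(c,x0,y0,x1,y1,s,name):
    cv2.imwrite(f"pics/{name}.png",cv2.resize(c["pixels"][y0:y1,x0:x1],None,fx=s,fy=s,interpolation=cv2.INTER_CUBIC))
E
python3 - <<'E'
from h import *
goto([.52,-.12,.40],[.414,.347,.30])
E
```

```text
t 2.025 p [ 0.3095 -0.7308  0.3919] q [-1.3124  0.7695  0.98    0.0127  1.2997 -0.1453] grip [ 0.3153 -0.745   0.2286] F [-0.6087 -0.0661  0.0788] w 0.08710360133655093 yhead -67.03091103597177 tilt [ 0.0355 -0.0861 -0.9957]
TCP [0.52, -0.12, 0.4] delta [ 0.4321 -0.4774 -0.0531] dist 0.6461374645257039
TCP [0.414, 0.347, 0.3] delta [ 0.5168 -0.956   0.0025] dist 1.0867875875235622
```

Request:
{"op": "servo_tool", "data": {
  "steps": [0.06,0.43,-0.48,-0.05,-0.56,0.06,0.43,-0.48,-0.05,-0.56,0.06,0.43,-0.48,-0.05,-0.56,0.06,0.43,-0.48,-0.05,-0.56,0.06,0.43,-0.48,-0.05,-0.56,0.06,0.43,-0.48,-0.05,-0.56,0.06,0.43,-0.48,-0.05,-0.56,0.06,0.43,-0.48,-0.05,-0.56,0.06,0.43,-0.48,-0.05,-0.56,0.06,0.43,-0.48,-0.05,-0.56,0.06,0.52,-0.96,0.0,-0.56,0.06,0.52,-0.96,0.0,-0.56]
}}

```text
time: 3.52
position: [0.4877, -0.0174, 0.3753]
tool_rot: [0.886, 0.462, -0.002, 0.044]
ft_force: [0.7, 1.1, -0.3]
grip_width: 0.0602
```

Run:
```python
from h import *
goto([.414,.347,.30])
```

```text
t 3.525 p [ 0.4877 -0.0174  0.3753] q [-0.2473  0.3823  1.8133 -0.0885  0.8923  0.4165] grip [ 0.4938 -0.0306  0.212 ] F [ 0.6954  1.0717 -0.3171] w 0.06017690124018692 yhead -34.8572888195468 tilt [ 0.037  -0.0803 -0.9961]
TCP [0.414, 0.347, 0.3] delta [ 0.2591 -0.2738  0.043 ] dist 0.379360943919281
```

Request:
{"op": "servo_tool", "data": {
  "steps": [0.06,0.26,-0.274,0.0,0,0.06,0.26,-0.274,0.0,0,0.06,0.26,-0.274,0.0,0,0.06,0.26,-0.274,0.0,0,0.06,0.26,-0.274,0.04,0,0.06,0.26,-0.274,0.04,0,0.06,0.26,-0.274,0.04,0,0.06,0.26,-0.274,0.04,0]
}}

```text
time: 4.53
position: [0.4137, 0.3468, 0.3029]
tool_rot: [0.886, 0.462, -0.003, 0.043]
ft_force: [0.1, -0.3, 1.1]
grip_width: 0.06
```

Run:
```python
from h import *
goto([.414,.347,.219])
c=snap("wrist","w1");t=snap("top","t1"); s=snap("scene","s1")
print(proj(c,[.42,.333,.066]),proj(c,[.5043,.4537,.017]))
crop(s,200,90,360,210,4,"s1c")
```

```text
t 4.525 p [0.4137 0.3468 0.3029] q [ 0.5106  0.5642  1.7327 -0.1147  0.857   1.1947] grip [0.4194 0.3337 0.1395] F [ 0.0894 -0.3233  1.0987] w 0.060022134845873015 yhead -34.76023605981496 tilt [ 0.0344 -0.0799 -0.9962]
TCP [0.414, 0.347, 0.219] delta [ 0.0042 -0.0061  0.0836] dist 0.08390127365840937
[256.243  205.2332] [251.7411   2.3278]
```

View pics/w1.png

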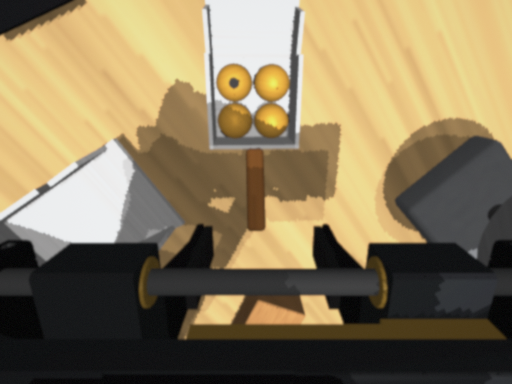

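View pics/s1c.png

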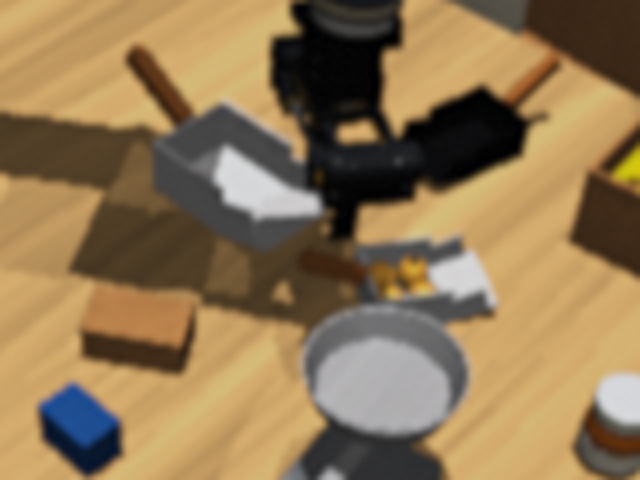

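Request:
{"op": "servo_tool", "data": {
  "steps": [0.06,0.004,-0.006,0.05,0,0.06,0.004,-0.006,0.083,0,0.06,0.004,-0.006,0.083,0,0.01,0.004,-0.006,0.083,0,0.01,0.004,-0.006,0.083,0,0.01,0.004,-0.006,0.083,0,0.01,0.004,-0.006,0.083,0,0.01,0.004,-0.006,0.083,0],
  "force": 60
}}

```text
time: 5.68
position: [0.4138, 0.3466, 0.2197]
tool_rot: [0.886, 0.462, -0.003, 0.043]
ft_force: [-0.2, -0.6, -0.3]
grip_width: 0.0182
```

Run:
```python
from h import *
goto([.414,.347,.219])
c=snap("wrist","w2")
```

```text
t 5.675 p [0.4138 0.3466 0.2197] q [ 0.5101  0.7056  1.7756 -0.1383  0.6741  1.2286] grip [0.4194 0.3335 0.0563] F [-0.1512 -0.5979 -0.3019] w 0.018173239806542636 yhead -34.84210137319655 tilt [ 0.0341 -0.0795 -0.9962]
TCP [0.414, 0.347, 0.219] delta [ 0.0005 -0.0002  0.0006] dist 0.0007990899945883979
```

View pics/w2.png

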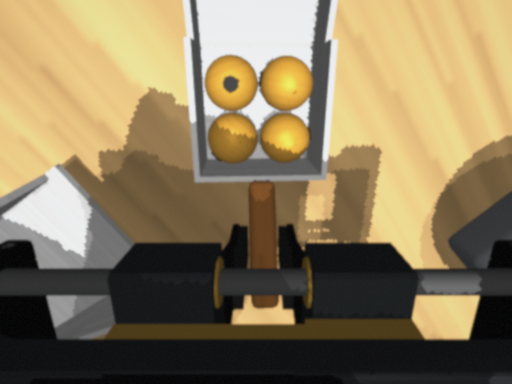

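Fingers (235 and 290 px) are nearly on the handle; width is still 18 mm, so I let them finish closing.

Request:
{"op": "servo_tool", "data": {
  "steps": [0.005,0,0,0,0,0.005,0,0,0,0,0.005,0,0,0,0],
  "force": 60
}}

```text
time: 6.1
position: [0.4135, 0.3465, 0.2195]
tool_rot: [0.886, 0.462, -0.004, 0.043]
ft_force: [-2.5, 0.6, 5.2]
grip_width: 0.0138
```

Request:
{"op": "servo_tool", "data": {
  "steps": [0.005,0,0,-0.01,0,0.005,0,0,-0.025,0,0.005,0,0,-0.04,0,0.005,0,0,-0.04,0],
  "force": 60
}}

```text
time: 6.6
position: [0.4131, 0.35, 0.2609]
tool_rot: [0.886, 0.462, -0.002, 0.043]
ft_force: [-0.4, 0.8, -4.5]
grip_width: 0.0133
```

Run:
```python
from h import *
goto([.414,.347,.219])
c=snap("wrist","w3");s=snap("scene","s3");t=snap("top","t3")
crop(s,200,90,360,210,4,"s3c")
```

```text
t 6.6 p [0.4131 0.35   0.2609] q [ 0.5164  0.6346  1.7551 -0.125   0.7621  1.2174] grip [0.4192 0.3372 0.0975] F [-0.4218  0.7698 -4.5246] w 0.013294143799356986 yhead -34.85787890180218 tilt [ 0.0371 -0.0779 -0.9963]
TCP [0.414, 0.347, 0.219] delta [-0.0001 -0.0007  0.042 ] dist 0.04200373652404707
```

View pics/w3.png

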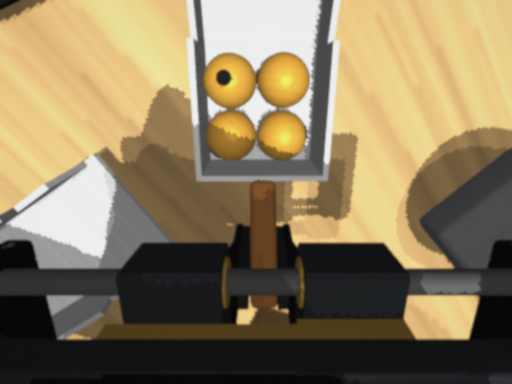

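View pics/s3c.png

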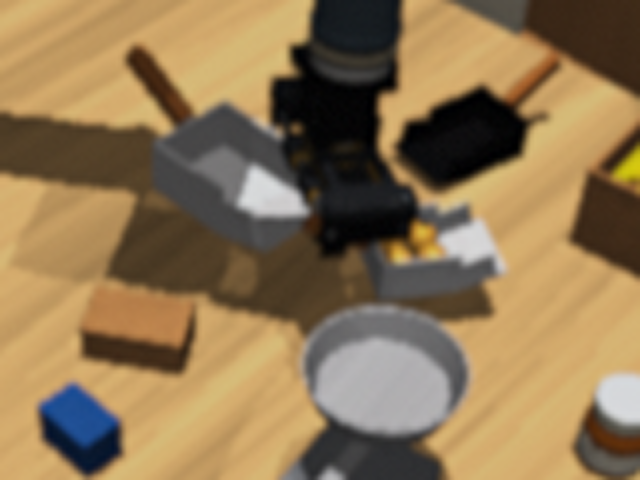

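Run:
```python
from h import *
t=load("top0");s=load("scene0")
print(onz(t,219.1,169.4,.145),tri(t,(219.1,169.4),s,(296.4,183)))
D=onz(t,219.1,169.4,.145)[:2]; u=np.array([np.cos(np.radians(30)),.5])
g=D-.169*u
goto(gp([*g,.26]),gp([*g,.20]))
```

```text
[0.5719 0.2093 0.145 ] (array([0.574 , 0.2109, 0.1355]), np.float64(0.00242644141314507))
t 6.75 p [0.4124 0.3495 0.2592] q [ 0.5163  0.6371  1.7568 -0.125   0.762   1.2174] grip [0.4179 0.3364 0.0958] F [-0.4987 -0.1993 -3.8296] w 0.013557598099013246 yhead -34.85313700421601 tilt [ 0.0334 -0.08   -0.9962]
TCP [np.float64(0.42), np.float64(0.1379), np.float64(0.4234)] delta [-0.1763  0.1389 -0.1464] dist 0.2679360805742777
TCP [np.float64(0.42), np.float64(0.1379), np.float64(0.3634)] delta [-0.1735  0.1345 -0.0866] dist 0.2359846311971352
```

Request:
{"op": "servo_tool", "data": {
  "steps": [0.005,0,0,-0.03,0,0.005,0,0,-0.07,0,0.005,0,0,-0.11,0,0.005,-0.01,0.01,-0.135,0.03,0.005,-0.03,0.025,-0.145,0.08,0.005,-0.055,0.045,-0.145,0.14,0.005,-0.08,0.065,-0.145,0.2,0.005,-0.105,0.085,-0.145,0.26,0.005,-0.13,0.105,-0.145,0.32,0.005,-0.152,0.12,-0.145,0.38,0.005,-0.168,0.132,-0.145,0.42,0.005,-0.175,0.138,-0.145,0.436],
  "force": 60
}}

```text
time: 8.25
position: [0.4198, 0.1385, 0.4214]
tool_rot: [0.965, 0.258, 0.005, 0.043]
ft_force: [0.7, 0.5, -3.7]
grip_width: 0.0135
```

Run:
```python
from h import *
D=np.array([.573,.210]); u=np.array([np.cos(np.radians(30)),.5])
g=D-.169*u
goto(gp([*g,.205]),gp([*g,.17]))
s=snap("scene","s4");t=snap("top","t4");snap("wrist","w4")
crop(s,200,70,360,210,4,"s4c");crop(t,140,120,300,250,4,"t4c")
```

```text
t 8.25 p [0.4198 0.1385 0.4214] q [ 0.0886  0.257   1.8518 -0.0976  1.0102  1.1873] grip [0.425  0.1254 0.258 ] F [ 0.6856  0.4952 -3.7266] w 0.01347373849272927 yhead -60.00137649058993 tilt [ 0.0319 -0.08   -0.9963]
TCP [np.float64(0.4214), np.float64(0.1386), np.float64(0.3684)] delta [ 0.0021 -0.0038  0.0529] dist 0.05302943410028167
TCP [np.float64(0.4214), np.float64(0.1386), np.float64(0.3334)] delta [ 0.0025 -0.0068  0.0877] dist 0.08801972298016021
```

View pics/s4c.png

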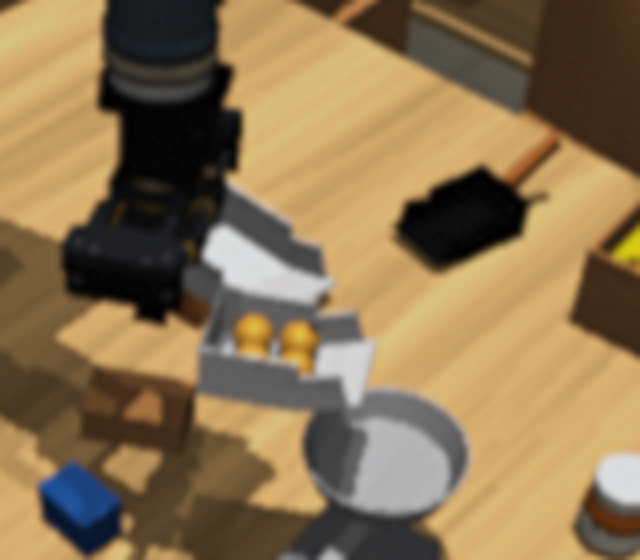

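View pics/t4c.png

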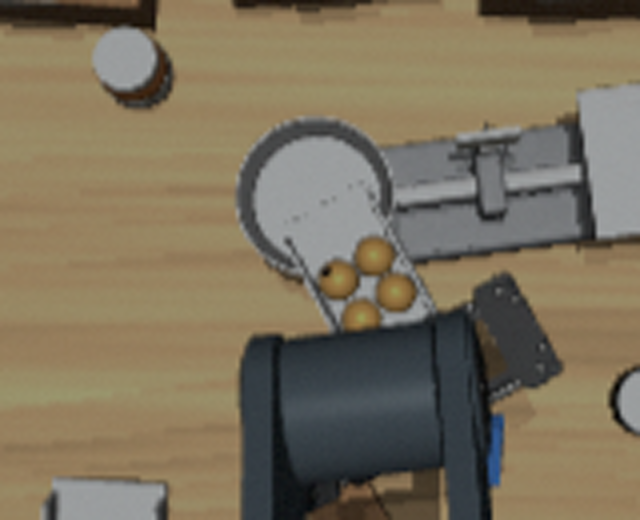

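View pics/w4.png

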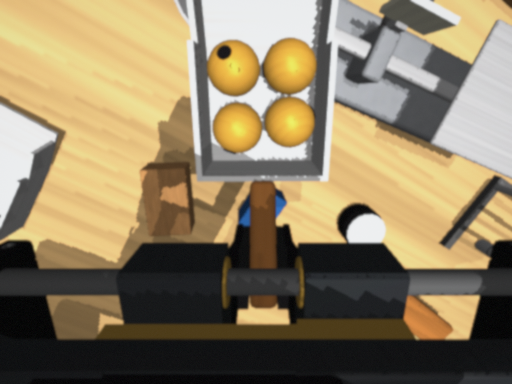

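Request:
{"op": "servo_tool", "data": {
  "steps": [0.005,0.001,-0.002,0.02,0,0.005,0.002,-0.004,0.04,0,0.005,0.002,-0.004,0.055,0,0.005,0.002,-0.005,0.065,0,0.005,0.002,-0.006,0.075,0,0.005,0.002,-0.006,0.083,0,0.005,0.002,-0.006,0.083,0],
  "force": 60
}}

```text
time: 9.28
position: [0.4217, 0.139, 0.3382]
tool_rot: [0.965, 0.259, 0.005, 0.043]
ft_force: [-0.2, -1.9, -2.7]
grip_width: 0.0141
```

Run:
```python
from h import *
goto()
s=snap("scene","s5");t=snap("top","t5")
crop(s,200,70,360,210,4,"s5c")
```

```text
t 9.275 p [0.4217 0.139  0.3382] q [ 0.0894  0.3987  1.9443 -0.1181  0.7764  1.2185] grip [0.4271 0.1259 0.1749] F [-0.1846 -1.8855 -2.6831] w 0.014059361931451476 yhead -59.89030683674327 tilt [ 0.0328 -0.0799 -0.9963]
```

View pics/s5c.png

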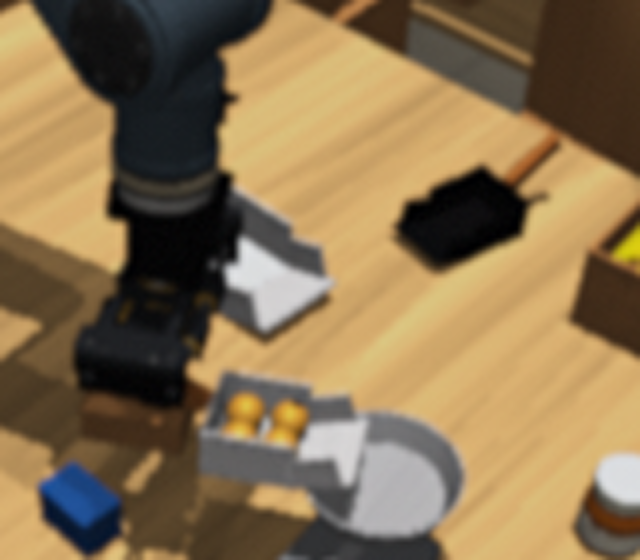

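Request:
{"op": "servo_tool", "data": {
  "steps": [0.005,0,0,0.004,0,0.005,0,0,0.004,0,0.005,0,0,0.004,0],
  "force": 6
}}

```text
time: 9.75
position: [0.4222, 0.1387, 0.3349]
tool_rot: [0.965, 0.259, 0.007, 0.043]
ft_force: [-1.0, 0.6, -0.9]
grip_width: 0.0141
```

Request:
{"op": "servo_tool", "data": {
  "steps": [0.005,0.002,0,-0.005,0,0.005,0.004,0,-0.01,0,0.005,0.006,0,-0.015,0],
  "force": 6
}}

```text
time: 10.12
position: [0.4268, 0.143, 0.3501]
tool_rot: [0.965, 0.259, 0.006, 0.043]
ft_force: [0.4, 0.4, -1.5]
grip_width: 0.0139
```

Run:
```python
from h import *
goto()
s=snap("scene","s6");w=snap("wrist","w6")
crop(s,200,70,360,210,4,"s6c")
```

```text
t 10.125 p [0.4268 0.143  0.3501] q [ 0.0975  0.3838  1.9185 -0.1136  0.8157  1.2204] grip [0.4325 0.13   0.1867] F [ 0.3648  0.3526 -1.4598] w 0.013853134130973123 yhead -59.90802131437344 tilt [ 0.0346 -0.0795 -0.9962]
```

View pics/s6c.png

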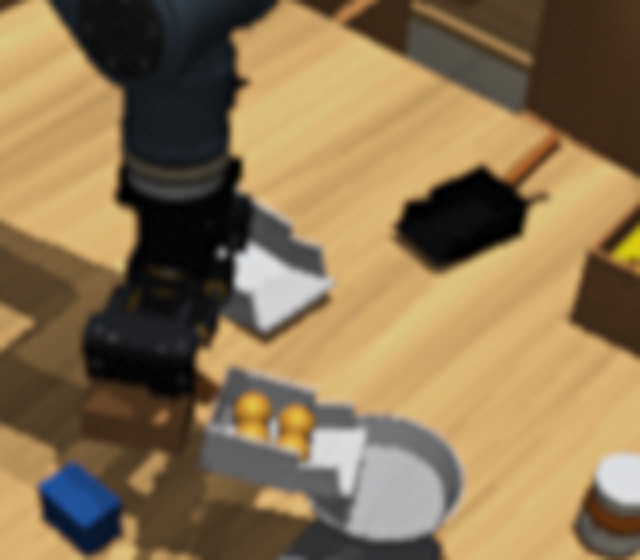

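View pics/w6.png

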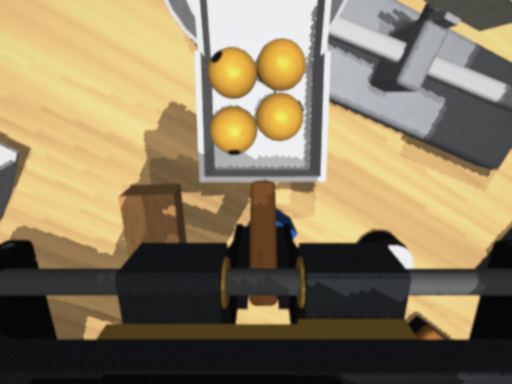

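Request:
{"op": "servo_tool", "data": {
  "steps": [0.005,0.004,0,-0.006,0,0.005,0.009,0,-0.011,0,0.005,0.013,0,-0.015,0,0.005,0.015,0,-0.017,0,0.005,0.017,0,-0.019,0,0.005,0.019,0,-0.021,0,0.005,0.019,0,-0.021,0],
  "force": 6
}}

```text
time: 11.1
position: [0.4425, 0.1542, 0.3704]
tool_rot: [0.965, 0.259, 0.006, 0.043]
ft_force: [-1.4, -0.2, -0.2]
grip_width: 0.014
```

Run:
```python
from h import *
goto()
s=snap("scene","s7");w=snap("wrist","w7")
crop(s,200,70,360,210,4,"s7c")
```

```text
t 11.1 p [0.4425 0.1542 0.3704] q [ 0.1186  0.3712  1.854  -0.1065  0.8941  1.2304] grip [0.4482 0.1412 0.207 ] F [-1.4206 -0.2298 -0.1644] w 0.013996967852610063 yhead -59.90852835080337 tilt [ 0.0346 -0.0793 -0.9962]
```

View pics/s7c.png

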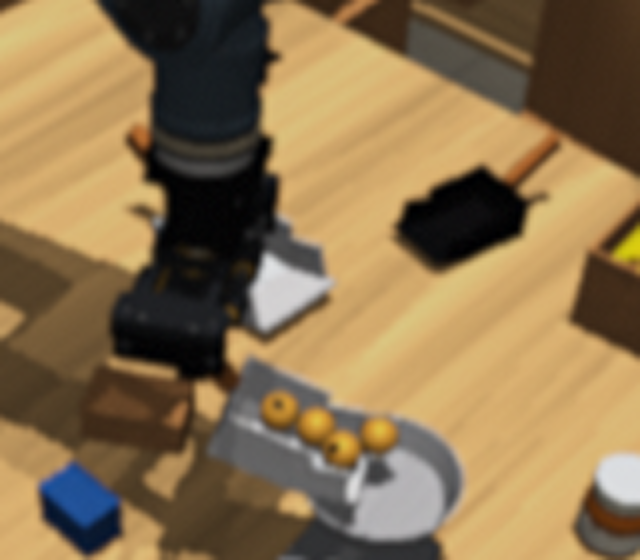

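View pics/w7.png

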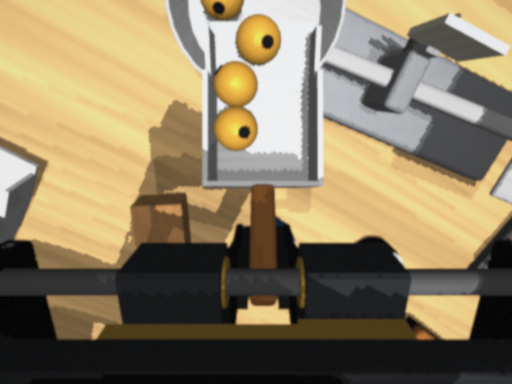

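Request:
{"op": "servo_tool", "data": {
  "steps": [0.005,0.003,0,-0.002,0,0.005,0.006,0,-0.004,0,0.005,0.01,0,-0.006,0,0.005,0.014,0,-0.009,0,0.005,0.018,0,-0.011,0,0.005,0.022,0,-0.013,0],
  "force": 6
}}

```text
time: 11.95
position: [0.4613, 0.1663, 0.3832]
tool_rot: [0.965, 0.259, 0.006, 0.043]
ft_force: [-0.8, -0.9, -0.2]
grip_width: 0.0138
```

Run:
```python
from h import *
goto()
s=snap("scene","s8");w=snap("wrist","w8")
crop(s,200,70,360,210,4,"s8c")
```

```text
t 11.95 p [0.4613 0.1663 0.3832] q [ 0.1392  0.3786  1.7894 -0.1027  0.9532  1.2439] grip [0.4669 0.1533 0.2198] F [-0.7888 -0.9062 -0.1801] w 0.013847867956868602 yhead -59.907043456642285 tilt [ 0.0342 -0.0796 -0.9962]
```

View pics/s8c.png

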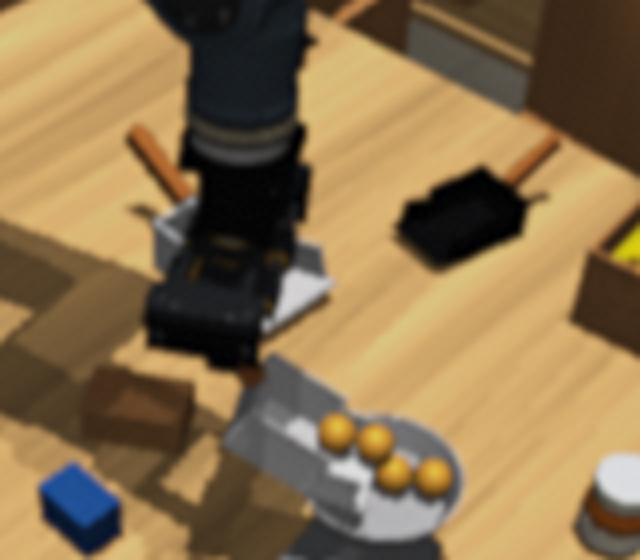

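View pics/w8.png

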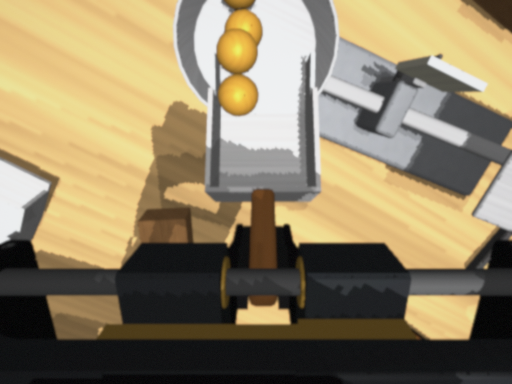

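Request:
{"op": "servo_tool", "data": {
  "steps": [0.005,0.004,0,-0.003,0,0.005,0.008,0,-0.005,0,0.005,0.013,0,-0.008,0,0.005,0.018,0,-0.011,0,0.005,0.023,0,-0.014,0,0.005,0.028,0,-0.017,0,0.005,0.03,0,-0.02,0],
  "force": 6
}}

```text
time: 12.92
position: [0.4865, 0.1829, 0.4027]
tool_rot: [0.965, 0.259, 0.006, 0.043]
ft_force: [0.0, -0.0, -2.0]
grip_width: 0.014
```

Run:
```python
from h import *
goto()
s=snap("scene","s9");w=snap("wrist","w9")
crop(s,200,70,360,210,4,"s9c")
```

```text
t 12.925 p [0.4865 0.1829 0.4027] q [ 0.1648  0.3894  1.6981 -0.098   1.0359  1.2599] grip [0.492  0.1698 0.2393] F [ 0.0468 -0.0179 -2.0434] w 0.014026737207240354 yhead -59.9019239516434 tilt [ 0.0337 -0.0797 -0.9962]
```

View pics/s9c.png

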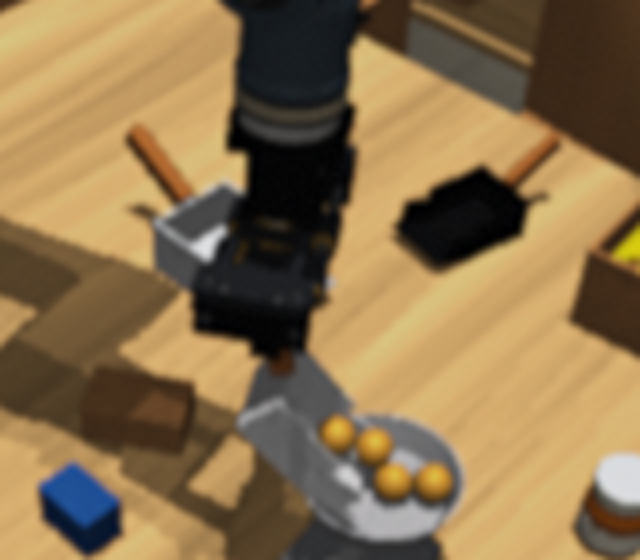

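View pics/w9.png

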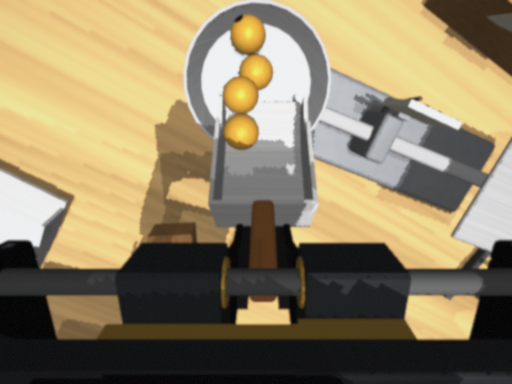

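Request:
{"op": "servo_tool", "data": {
  "steps": [0.005,0.004,0,-0.006,0,0.005,0.007,0.003,-0.012,0,0.005,0.007,0.006,-0.014,0,0.005,0.004,0.01,-0.015,0,0.005,0.0,0.01,-0.018,0,0.005,-0.003,0.01,-0.022,0],
  "force": 6
}}

```text
time: 13.78
position: [0.4874, 0.1741, 0.4255]
tool_rot: [0.965, 0.259, 0.006, 0.043]
ft_force: [0.2, 0.4, -2.3]
grip_width: 0.0141
```

Run:
```python
from h import *
goto()
s=snap("scene","s10");w=snap("wrist","w10")
crop(s,200,70,360,210,4,"s10c")
```

```text
t 13.775 p [0.4874 0.1741 0.4255] q [ 0.1473  0.3569  1.6763 -0.0946  1.0891  1.2367] grip [0.4929 0.161  0.2621] F [ 0.2141  0.3914 -2.2992] w 0.014088839790015519 yhead -59.92258614714337 tilt [ 0.0331 -0.0797 -0.9963]
```

View pics/s10c.png

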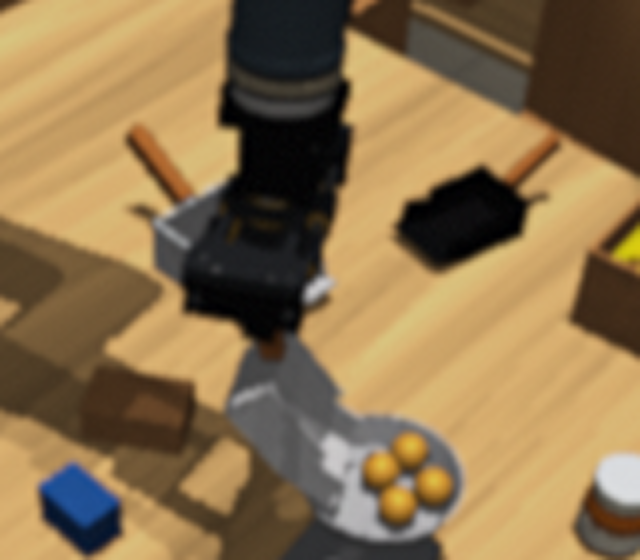

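View pics/w10.png

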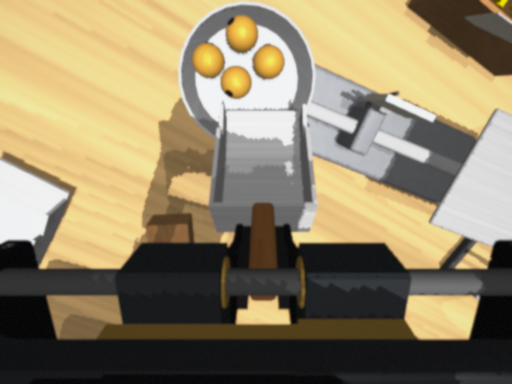

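Run:
```python
from h import *
goto(gp([.466,.400,.33]),gp([.466,.400,.18]))
```

```text
t 13.875 p [0.4875 0.1743 0.4259] q [ 0.1476  0.3564  1.6758 -0.0946  1.0889  1.2368] grip [0.4932 0.1612 0.2626] F [ 0.088   0.0216 -1.2485] w 0.014221399055936224 yhead -59.91648477521199 tilt [ 0.0345 -0.0795 -0.9962]
TCP [np.float64(0.4603), np.float64(0.413), np.float64(0.4934)] delta [ 0.0952 -0.2136 -0.0871] dist 0.249574305651232
TCP [np.float64(0.4603), np.float64(0.413), np.float64(0.3434)] delta [ 0.0967 -0.2265  0.0623] dist 0.2540617256185538
```

Request:
{"op": "servo_tool", "data": {
  "steps": [0.005,0,0,0,0,0.005,0,0,0,0,0.005,0,0,-0.04,0,0.005,0,0,-0.085,0,0.005,0.02,-0.045,-0.087,-0.08,0.005,0.04,-0.09,-0.087,-0.16,0.005,0.065,-0.145,-0.087,-0.26,0.005,0.085,-0.19,-0.087,-0.36,0.005,0.095,-0.213,-0.087,-0.436,0.005,0.096,-0.219,-0.027,-0.436,0.005,0.097,-0.224,0.033,-0.436,0.005,0.097,-0.227,0.062,-0.436],
  "force": 60
}}

```text
time: 15.38
position: [0.4593, 0.4132, 0.3389]
tool_rot: [0.886, 0.462, -0.007, 0.043]
ft_force: [0.2, 0.2, -1.1]
grip_width: 0.0134
```

Run:
```python
from h import *
goto()
s=snap("scene","s11");w=snap("wrist","w11");t=snap("top","t11")
crop(s,200,70,360,210,4,"s11c");crop(t,140,130,340,260,4,"t11c")
```

```text
t 15.375 p [0.4593 0.4132 0.3389] q [ 0.5692  0.6016  1.5021 -0.0979  1.0614  1.2273] grip [0.4639 0.3995 0.1756] F [ 0.2372  0.1839 -1.0608] w 0.013443630956083306 yhead -34.803386946172424 tilt [ 0.028  -0.0834 -0.9961]
```

View pics/s11c.png

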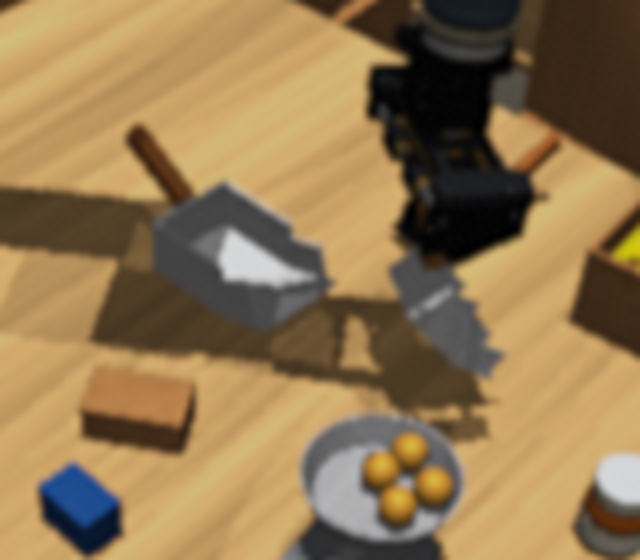

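View pics/t11c.png

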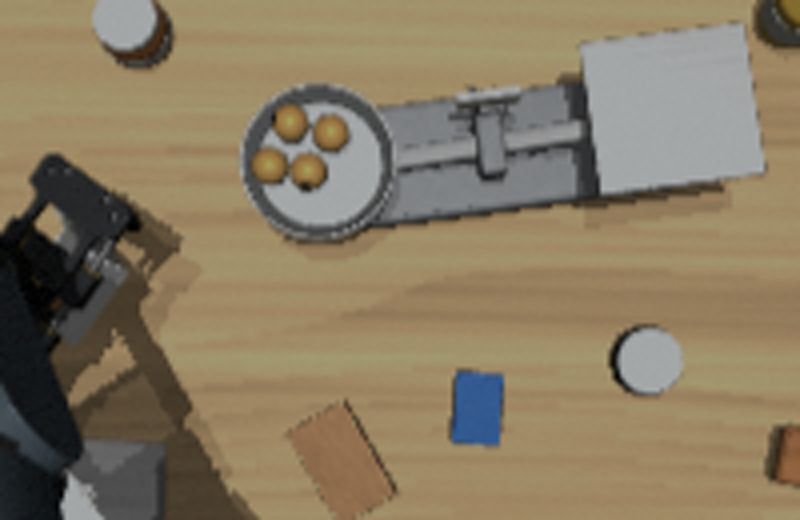

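Request:
{"op": "servo_tool", "data": {
  "steps": [0.005,0.001,-0.001,0.015,0,0.005,0.002,-0.002,0.032,0,0.005,-0.005,-0.002,0.037,0,0.005,-0.014,-0.003,0.046,0,0.005,-0.023,-0.004,0.055,0,0.005,-0.033,-0.005,0.064,0,0.005,-0.042,-0.005,0.073,0,0.005,-0.05,-0.006,0.081,0,0.005,-0.057,-0.007,0.089,0,0.005,-0.065,-0.008,0.098,0,0.005,-0.07,-0.008,0.106,0],
  "force": 5
}}

```text
time: 16.9
position: [0.4169, 0.352, 0.2396]
tool_rot: [0.886, 0.462, -0.004, 0.043]
ft_force: [-0.8, -1.2, 0.3]
grip_width: 0.0139
```

Run:
```python
from h import *
goto()
s=snap("scene","s12");w=snap("wrist","w12")
crop(s,200,70,360,210,4,"s12c")
```

```text
t 16.9 p [0.4169 0.352  0.2396] q [ 0.5162  0.6752  1.7527 -0.1299  0.7287  1.2236] grip [0.4224 0.3388 0.0762] F [-0.813  -1.2435  0.3245] w 0.013884093222121337 yhead -34.83958669115263 tilt [ 0.0331 -0.0804 -0.9962]
```

View pics/s12c.png

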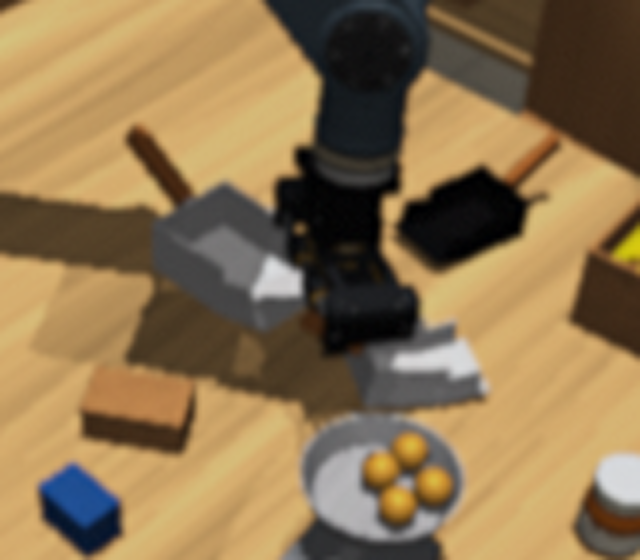

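View pics/w12.png

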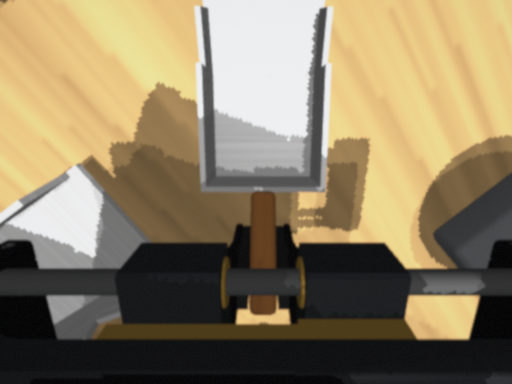

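Request:
{"op": "servo_tool", "data": {
  "steps": [0.005,-0.004,0,0.007,0,0.005,-0.007,-0.001,0.014,0,0.005,-0.009,-0.001,0.019,0,0.005,-0.009,-0.001,0.02,0,0.05,-0.009,-0.001,0.02,0,0.05,-0.009,-0.001,0.02,0,0.05,-0.009,-0.001,0.02,0,0.05,-0.009,-0.001,-0.02,0,0.05,-0.009,-0.001,-0.08,0,0.05,-0.009,-0.001,-0.14,0],
  "force": 5
}}

```text
time: 18.25
position: [0.4064, 0.357, 0.3812]
tool_rot: [0.886, 0.462, -0.004, 0.043]
ft_force: [0.8, -0.4, -0.7]
grip_width: 0.0499
```

Run:
```python
from h import *
goto()
s=snap("scene","s13");w=snap("wrist","w13");t=snap("top","t13")
crop(s,200,70,360,210,4,"s13c");crop(t,200,130,340,200,5.5,"t13c")
cc=load("scene0")
crop(s,240,150,330,290,5.5/1.0 if 0 else 4,"s13b")
```

```text
t 18.25 p [0.4064 0.357  0.3812] q [ 0.534   0.4505  1.6612 -0.099   1.0445  1.1943] grip [0.4117 0.3439 0.2178] F [ 0.7968 -0.4381 -0.7305] w 0.04990323843299551 yhead -34.847803499279244 tilt [ 0.0328 -0.0799 -0.9963]
```

View pics/s13c.png

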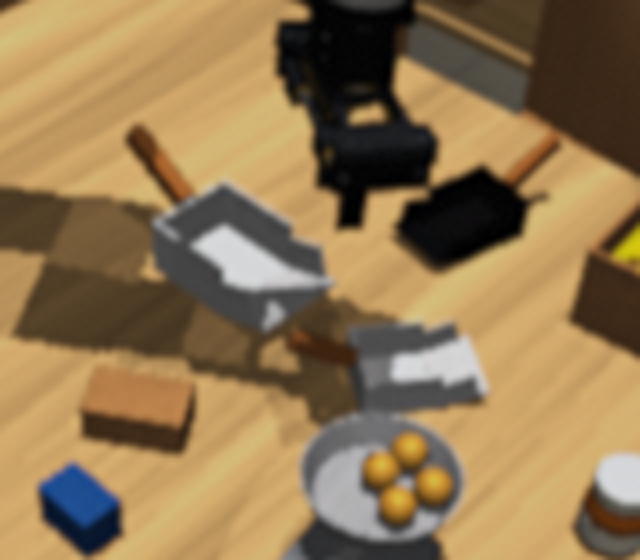

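View pics/w13.png

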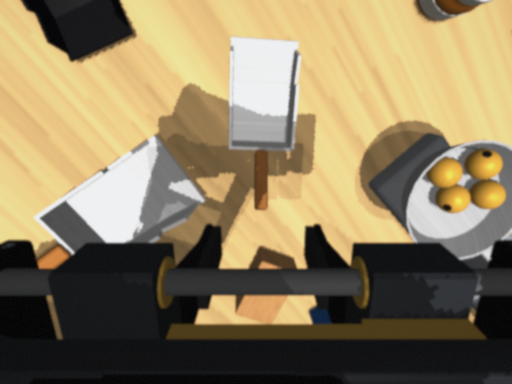

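View pics/t13c.png

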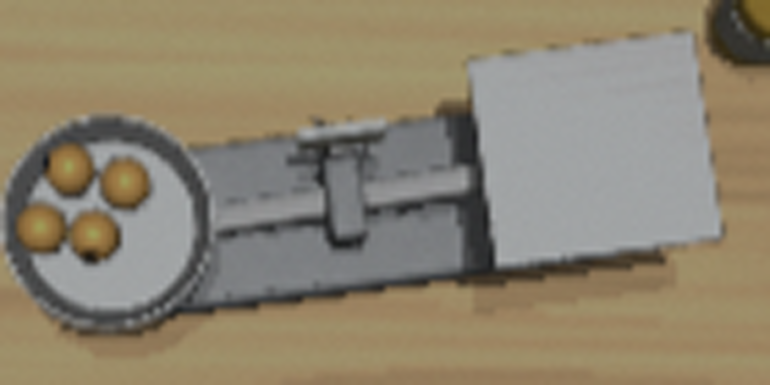

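Run:
```python
from h import *
goto([.93,.18,.42],[1.1,.22,.42])
```

```text
t 18.4 p [0.4072 0.3577 0.3835] q [ 0.5344  0.4472  1.6591 -0.0994  1.04    1.1946] grip [0.414  0.3454 0.2202] F [-0.1316 -0.8094 -1.116 ] w 0.04982503564176765 yhead -34.846674823800534 tilt [ 0.0414 -0.075  -0.9963]
TCP [0.93, 0.18, 0.42] delta [ 0.1529  0.5319 -0.0014] dist 0.5534080076979087
TCP [1.1, 0.22, 0.42] delta [0.2831 0.6482 0.0027] dist 0.7073194685215364
```

Request:
{"op": "servo_tool", "data": {
  "steps": [0.05,0.28,0.65,0.0,0.96,0.05,0.28,0.65,0.0,0.96,0.05,0.28,0.65,0.0,0.96,0.05,0.28,0.65,0.0,0.96,0.05,0.28,0.65,0.0,0.96,0.05,0.28,0.65,0.0,0.96,0.05,0.28,0.65,0.0,0.96,0.05,0.28,0.65,0.0,0.96,0.05,0.28,0.65,0.0,0.96,0.05,0.28,0.65,0.0,0.96]
}}

```text
time: 19.65
position: [0.9241, 0.2151, 0.3827]
tool_rot: [0.999, 0.001, 0.03, 0.036]
ft_force: [0.9, -0.3, -0.5]
grip_width: 0.0498
```

Run:
```python
from h import *
goto()
```

```text
t 19.65 p [0.9241 0.2151 0.3827] q [ 0.1218  1.122   0.224  -0.0806  1.7432  1.6746] grip [0.9341 0.2032 0.2194] F [ 0.8577 -0.3441 -0.5389] w 0.04978532157148776 yhead -90.00807955234143 tilt [ 0.061  -0.0724 -0.9955]
```

Request:
{"op": "servo_tool", "data": {
  "steps": [0.05,0.6,0,0,0]
}}

```text
time: 19.77
position: [0.9339, 0.2032, 0.3816]
tool_rot: [0.998, 0.001, 0.054, 0.032]
ft_force: [0.4, 0.3, 0.1]
grip_width: 0.05
```

Request:
{"op": "servo_tool", "data": {
  "steps": [0.05,0.6,0,0,0]
}}

```text
time: 19.9
position: [0.9425, 0.1931, 0.3778]
tool_rot: [0.997, 0.003, 0.075, 0.028]
ft_force: [-0.5, -0.0, 0.2]
grip_width: 0.05
```

Request:
{"op": "servo_tool", "data": {
  "steps": [0.05,0.6,0,-0.3,0]
}}

```text
time: 20.02
position: [0.9429, 0.1846, 0.3966]
tool_rot: [0.996, 0.004, 0.089, 0.025]
ft_force: [0.6, -0.1, -0.6]
grip_width: 0.05
```

Run:
```python
from h import *
goto()
```

```text
t 20.025 p [0.9429 0.1846 0.3966] q [ 0.0857  1.109   0.2235 -0.0635  1.6354  1.6399] grip [0.9719 0.1767 0.2354] F [ 0.5615 -0.0768 -0.6374] w 0.049954415612845623 yhead -89.84927399536461 tilt [ 0.1772 -0.0483 -0.983 ]
```

Request:
{"op": "servo_tool", "data": {
  "steps": [0.05,0.6,0,0,0]
}}

```text
time: 20.15
position: [0.9501, 0.176, 0.405]
tool_rot: [0.993, 0.005, 0.116, 0.02]
ft_force: [-0.7, -0.1, 0.2]
grip_width: 0.0503
```

Request:
{"op": "servo_tool", "data": {
  "steps": [0.05,0.6,0,0,0]
}}

```text
time: 20.27
position: [0.9573, 0.1667, 0.4029]
tool_rot: [0.991, 0.005, 0.134, 0.017]
ft_force: [0.3, 1.1, -1.3]
grip_width: 0.0496
```

Request:
{"op": "servo_tool", "data": {
  "steps": [0.05,0.6,0,0,0]
}}

```text
time: 20.4
position: [0.9636, 0.1582, 0.4041]
tool_rot: [0.988, 0.006, 0.153, 0.014]
ft_force: [-0.2, 0.3, 0.4]
grip_width: 0.0499
```

Request:
{"op": "servo_tool", "data": {
  "steps": [0.05,0.6,0,0,0]
}}

```text
time: 20.52
position: [0.9691, 0.1503, 0.4079]
tool_rot: [0.985, 0.007, 0.173, 0.011]
ft_force: [0.4, -0.0, 0.4]
grip_width: 0.0501
```

Request:
{"op": "servo_tool", "data": {
  "steps": [0.05,0.6,0,0,0]
}}

```text
time: 20.65
position: [0.9739, 0.1428, 0.4134]
tool_rot: [0.981, 0.008, 0.192, 0.009]
ft_force: [0.5, -0.1, 0.1]
grip_width: 0.0497
```

Run:
```python
from h import *
goto()
```

```text
t 20.65 p [0.9739 0.1428 0.4134] q [ 0.0361  1.1008  0.2183 -0.0278  1.4364  1.5898] grip [1.0358 0.1405 0.2616] F [ 0.4964 -0.1338  0.0606] w 0.04972243341967437 yhead -89.34143063954933 tilt [ 0.3772 -0.014  -0.926 ]
```

Request:
{"op": "servo_tool", "data": {
  "steps": [0.05,0.6,0,0,0]
}}

```text
time: 20.78
position: [0.9781, 0.1358, 0.4199]
tool_rot: [0.977, 0.008, 0.211, 0.006]
ft_force: [0.4, 0.4, -0.7]
grip_width: 0.0501
```

Request:
{"op": "servo_tool", "data": {
  "steps": [0.05,0.6,0,0,0]
}}

```text
time: 20.9
position: [0.9815, 0.1292, 0.4282]
tool_rot: [0.973, 0.009, 0.229, 0.004]
ft_force: [-0.3, 0.2, -0.4]
grip_width: 0.0502
```

Request:
{"op": "servo_tool", "data": {
  "steps": [0.05,0.6,0,0,0]
}}

```text
time: 21.02
position: [0.9843, 0.1231, 0.4386]
tool_rot: [0.969, 0.009, 0.248, 0.001]
ft_force: [0.4, 0.9, -0.5]
grip_width: 0.0499
```

Request:
{"op": "servo_tool", "data": {
  "steps": [0.05,0.6,0,0,0]
}}

```text
time: 21.15
position: [0.9862, 0.1174, 0.4508]
tool_rot: [0.964, 0.01, 0.267, -0.001]
ft_force: [-0.2, 0.8, 0.2]
grip_width: 0.05
```

Run:
```python
from h import *
t=load("top13" if 0 else "t13")
W={}
for n,u,v,z in [("S",364.5,202.2,.034),("M",384.7,203.3,.044),("L",405,204.3,.052),("wireL",358.3,198.3,.165),("wireR",440.8,200,.165)]:
    print(n,onz(load("top0"),u,v,z))
crop(t,330,150,460,260,6,"t13r")
s=load("s13"); crop(s,50,240,210,372,5,"s13r")
goto()
```

```text
S [ 0.4823 -0.2747  0.034 ]
M [ 0.4791 -0.3393  0.044 ]
L [ 0.4763 -0.4041  0.052 ]
wireL [ 0.4871 -0.2167  0.165 ]
wireR [ 0.4857 -0.4672  0.165 ]
t 21.15 p [0.9862 0.1174 0.4508] q [0.006  1.0693 0.219  0.0035 1.3138 1.5568] grip [1.0705 0.1184 0.3101] F [-0.2448  0.7997  0.1866] w 0.04995999482455525 yhead -88.90823611309274 tilt [ 0.5138  0.0065 -0.8579]
```

View pics/t13r.png

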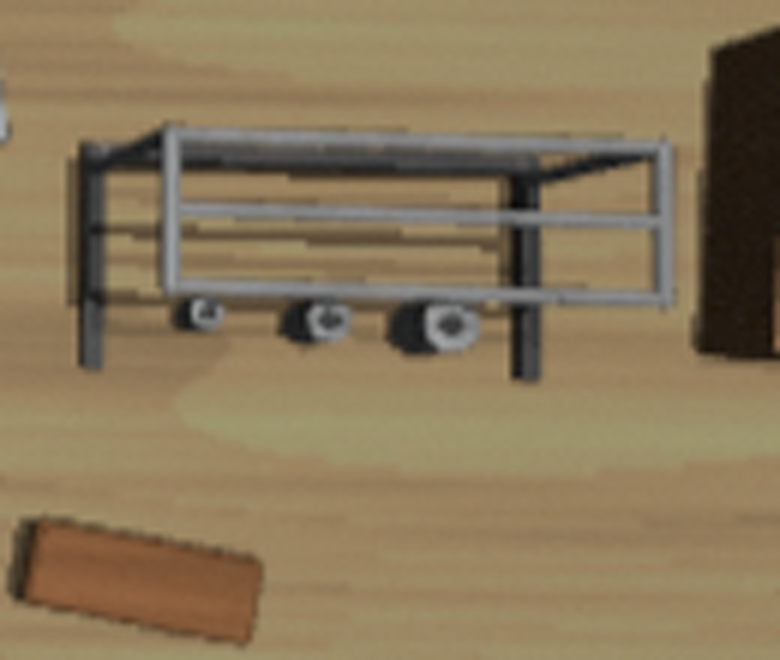

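Run:
```python
from h import *
goto([.32,-.40,.43],[.32,-.405,.24])
```

```text
t 21.15 p [0.9862 0.1174 0.4508] q [0.006  1.0693 0.219  0.0035 1.3138 1.5568] grip [1.0705 0.1184 0.3101] F [-0.2448  0.7997  0.1866] w 0.04995999482455525 yhead -88.90823611309274 tilt [ 0.5138  0.0065 -0.8579]
TCP [0.32, -0.4, 0.43] delta [-0.5916  0.5045 -0.3278] dist 0.8437658892341208
TCP [0.32, -0.405, 0.24] delta [-0.6893  0.5088 -0.1648] dist 0.8724314598301879
```

Request:
{"op": "servo_tool", "data": {
  "steps": [0.05,-0.59,0.505,-0.328,-0.02,0.05,-0.59,0.505,-0.328,-0.02,0.05,-0.59,0.505,-0.328,-0.02,0.05,-0.59,0.505,-0.328,-0.02,0.05,-0.59,0.505,-0.328,-0.02,0.05,-0.59,0.505,-0.328,-0.02,0.05,-0.59,0.505,-0.328,-0.02,0.05,-0.59,0.505,-0.328,-0.02,0.05,-0.59,0.505,-0.328,-0.02,0.05,-0.59,0.505,-0.328,-0.02,0.05,-0.59,0.505,-0.328,-0.02,0.05,-0.59,0.505,-0.328,-0.02]
}}

```text
time: 22.65
position: [0.4019, -0.3373, 0.4354]
tool_rot: [0.964, 0.02, 0.266, 0.004]
ft_force: [0.0, -0.9, 0.3]
grip_width: 0.0501
```

Run:
```python
from h import *
goto([.32,-.40,.43],gp([.39,-.404,.10]))
```

```text
t 22.65 p [ 0.4019 -0.3373  0.4354] q [-1.0183  0.3124  1.7745  0.6197  0.8556  0.1445] grip [ 0.486  -0.3368  0.2947] F [ 0.0457 -0.8715  0.341 ] w 0.05013938647051148 yhead -87.95923164152873 tilt [ 0.5134  0.0028 -0.8582]
TCP [0.32, -0.4, 0.43] delta [-0.0755  0.0596 -0.0375] dist 0.10325216529830084
TCP [np.float64(0.3058), np.float64(-0.4045), np.float64(0.2407)] delta [-0.1849  0.0602  0.1176] dist 0.22728787715417442
```

Request:
{"op": "servo_tool", "data": {
  "steps": [0.05,-0.075,0.06,-0.0375,0.035,0.05,-0.075,0.06,-0.0375,0.035,0.05,-0.13,0.06,0.04,0.035,0.05,-0.185,0.06,0.118,0.035,0.05,-0.185,0.06,0.118,0.035,0.05,-0.185,0.06,0.118,0.035]
}}

```text
time: 23.4
position: [0.3064, -0.4018, 0.2348]
tool_rot: [0.965, 0.0, 0.264, -0.007]
ft_force: [0.4, 0.5, 0.5]
grip_width: 0.0498
```

Run:
```python
from h import *
goto(gp([.476,-.404,.034]),gp([.40,-.404,.034]))
w=snap("wrist","w14");s=snap("scene","s14");crop(s,0,200,240,384,3,"s14c")
for n,p in dict(S=[.481,-.2745,.034],M=[.479,-.339,.044],L=[.476,-.404,.052]).items(): print(n,proj(w,p),proj(s,p))
```

```text
t 23.4 p [ 0.3064 -0.4018  0.2348] q [-1.2651  0.6636  1.9571  1.01    0.6158 -0.5678] grip [ 0.3898 -0.3995  0.0936] F [0.3629 0.4797 0.5355] w 0.04977434748343647 yhead -89.75218828316468 tilt [ 0.5086  0.0139 -0.8609]
TCP [np.float64(0.3926), np.float64(-0.4063), np.float64(0.1752)] delta [0.0439 0.0057 0.0951] dist 0.10485779140828523
TCP [np.float64(0.3166), np.float64(-0.4063), np.float64(0.1752)] delta [-0.0215  0.0054  0.0564] dist 0.06061102720263107
S [111.5137 142.8853] [149.446  288.7056]
M [187.0163 140.2492] [127.3573 303.5457]
L [270.7539 139.6627] [103.2511 319.8147]
```

View pics/w14.png

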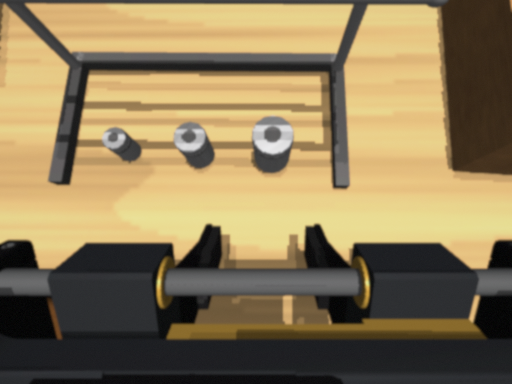

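View pics/s14c.png

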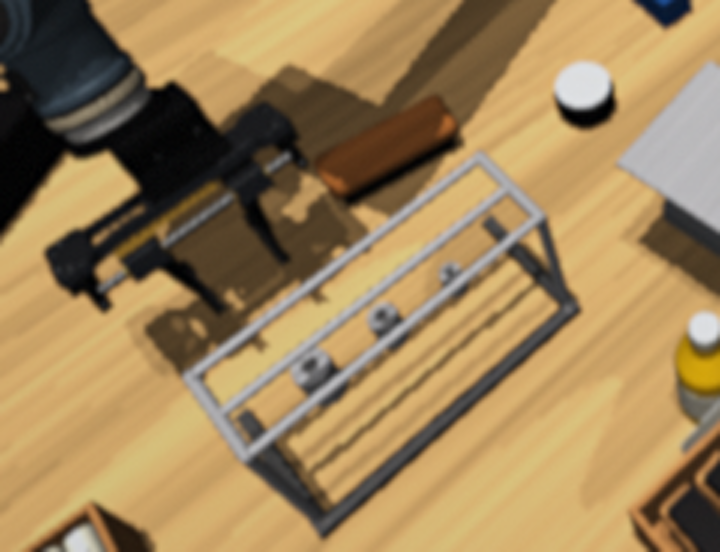

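Run:
```python
from h import *
w=load("w14");s=load("s14");t=load("top0")
for n,a,b,c,z in [("S",(115,136),(151,290.7),(364.5,202.2),.034),("M",(191,134),(128,306),(384.7,203.3),.044),("L",(273,132),(104.3,321.7),(405,204.3),.052)]:
    print(n,onz(w,*a,z),onz(s,*b,z),onz(t,*c,z))
```

```text
S [ 0.487  -0.2767  0.034 ] [ 0.4886 -0.2751  0.034 ] [ 0.4823 -0.2747  0.034 ]
M [ 0.4842 -0.3418  0.044 ] [ 0.4857 -0.3416  0.044 ] [ 0.4791 -0.3393  0.044 ]
L [ 0.4821 -0.4057  0.052 ] [ 0.4819 -0.4048  0.052 ] [ 0.4763 -0.4041  0.052 ]
```

Request:
{"op": "servo_tool", "data": {
  "steps": [0.05,-0.004,0.006,0.035,0,0.05,-0.004,0.006,0.067,0,0.05,0.013,0.006,0.077,0,0.05,0.03,0.006,0.087,0,0.05,0.047,0.0065,0.097,0,0.05,0.047,0.0065,0.097,0]
}}

```text
time: 24.25
position: [0.3993, -0.4092, 0.1846]
tool_rot: [0.963, 0.005, 0.268, 0.001]
ft_force: [-0.6, -0.3, -1.0]
grip_width: 0.0503
```

Run:
```python
from h import *
goto(gp([.480,-.405,.034]))
w=snap("wrist","w15")
```

```text
t 24.25 p [ 0.3993 -0.4092  0.1846] q [-1.095   0.7944  1.8212  1.1142  0.5366 -0.5202] grip [ 0.484  -0.4092  0.0441] F [-0.6471 -0.2757 -0.9885] w 0.050320024453912086 yhead -89.4999035656677 tilt [ 0.5162 -0.0002 -0.8565]
TCP [np.float64(0.3953), np.float64(-0.405), np.float64(0.1745)] delta [-0.0086 -0.0043  0.0066] dist 0.011664118582594212
```

View pics/w15.png

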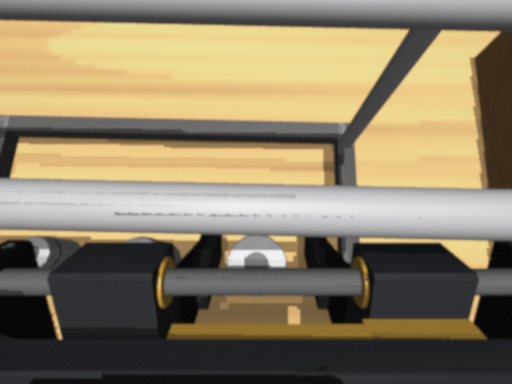

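Request:
{"op": "servo_tool", "data": {
  "steps": [0.05,-0.0085,-0.004,0.0066,0,0.05,-0.0085,-0.004,0.0066,0,0.02,-0.0085,-0.004,0.0066,0,0.02,-0.0085,-0.004,0.0066,0,0.02,-0.0085,-0.004,0.0066,0,0.02,-0.0085,-0.004,0.0066,0],
  "force": 30
}}

```text
time: 25.05
position: [0.3933, -0.4047, 0.1702]
tool_rot: [0.964, 0.002, 0.266, -0.002]
ft_force: [-1.9, -0.8, 3.9]
grip_width: 0.031
```

Run:
```python
from h import *
goto(gp([.480,-.405,.034]))
```

```text
t 25.05 p [ 0.3933 -0.4047  0.1702] q [-1.1011  0.8188  1.8385  1.1627  0.5233 -0.5795] grip [ 0.4773 -0.404   0.0294] F [-1.9096 -0.8225  3.8581] w 0.031013486388007133 yhead -89.69916415129538 tilt [ 0.5121  0.0045 -0.8589]
TCP [np.float64(0.396), np.float64(-0.4057), np.float64(0.1749)] delta [ 0.0047  0.001  -0.0026] dist 0.005496827197225182
```

Request:
{"op": "servo_tool", "data": {
  "steps": [0.02,0.004,0,-0.007,0,0.02,-0.04,0,-0.045,0,0.02,-0.093,0,-0.078,0,0.02,-0.093,0,-0.078,0,0.02,-0.06,0,-0.13,0,0.02,-0.03,0,-0.18,0,0.02,0.0,0,-0.23,0,0.02,0.03,0,-0.28,0,0.02,0.03,0,-0.28,0],
  "force": 30
}}

```text
time: 26.18
position: [0.2771, -0.4059, 0.4304]
tool_rot: [0.964, 0.005, 0.267, 0.002]
ft_force: [0.1, 0.7, -1.9]
grip_width: 0.0314
```

Run:
```python
from h import *
goto(gp([.6467,-.0965,.25]),gp([.6467,-.0965,.182]))
w=snap("wrist","w16");s=snap("scene","s16")
```

```text
t 26.175 p [ 0.2771 -0.4059  0.4304] q [-1.3304  0.2927  1.8247  0.6409  0.9866 -0.1216] grip [ 0.3614 -0.4061  0.2897] F [ 0.1297  0.7058 -1.852 ] w 0.03136202687467451 yhead -89.5333182543153 tilt [ 0.5139 -0.0014 -0.8579]
TCP [np.float64(0.5624), np.float64(-0.0963), np.float64(0.3907)] delta [ 0.2276 -0.3075  0.1802] dist 0.4228903800799777
TCP [np.float64(0.5624), np.float64(-0.0963), np.float64(0.3227)] delta [ 0.1926 -0.308   0.2386] dist 0.4345770683160871
```

View pics/w16.png

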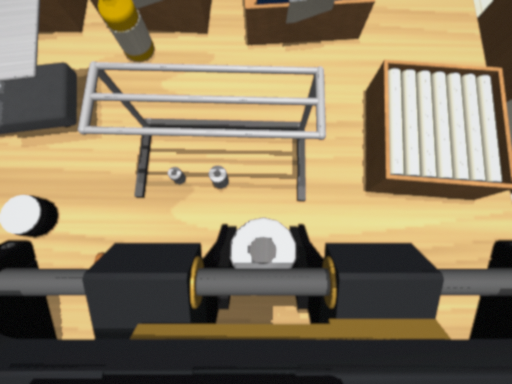

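View pics/s16.png

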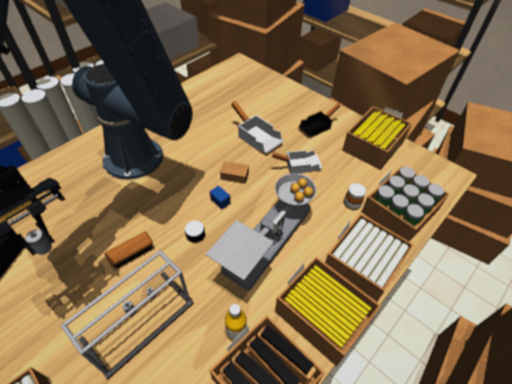

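Request:
{"op": "servo_tool", "data": {
  "steps": [0.02,0.228,-0.308,0.18,0.0,0.02,0.228,-0.308,0.18,0.0,0.02,0.228,-0.308,0.18,0.0,0.02,0.228,-0.308,0.18,0.0,0.02,0.228,-0.308,0.18,0.0,0.02,0.228,-0.308,0.18,0.0,0.02,0.228,-0.308,0.18,0.0,0.02,0.228,-0.308,0.18,0.0]
}}

```text
time: 27.28
position: [0.5627, -0.0921, 0.3854]
tool_rot: [0.965, 0.005, 0.262, -0.005]
ft_force: [-0.4, -0.2, -2.2]
grip_width: 0.0313
```

Run:
```python
from h import *
goto(gp([.6467,-.0965,.20]),gp([.6467,-.0965,.181]))
t=snap("top","t17");w=snap("wrist","w17")
```

```text
t 27.275 p [ 0.5627 -0.0921  0.3854] q [-0.4049  0.4237  1.7593  0.4455  0.5111  0.8136] grip [ 0.6456 -0.0901  0.2439] F [-0.3879 -0.1733 -2.1652] w 0.03134594561714498 yhead -89.2624813533924 tilt [ 0.5059  0.0125 -0.8625]
TCP [np.float64(0.5637), np.float64(-0.0985), np.float64(0.3415)] delta [-0.0214  0.0067  0.0383] dist 0.04435952202901351
TCP [np.float64(0.5637), np.float64(-0.0985), np.float64(0.3225)] delta [-0.031   0.0069  0.0547] dist 0.0632163675363569
```

View pics/w17.png

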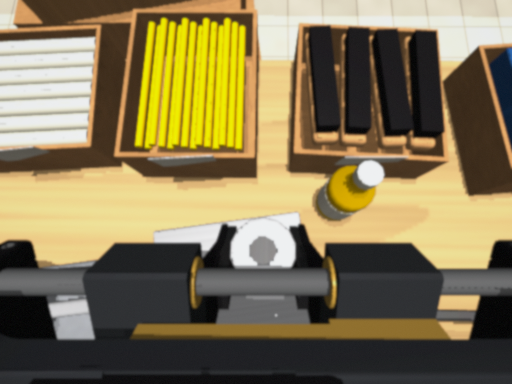

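Run:
```python
from h import *
w=load("w17");t=load("t13");t7=load("t17")
print(onz(w,298,213,.15),onz(w,156,232,.15))
# pan corners now in t13 crop (5.5x from 200,130)
for p in [(470,60),(692,30),(722,237),(492,268)]:
    print(onz(t,p[0]/5.5+200,p[1]/5.5+130,.15))
```

```text
[ 0.6836 -0.1213  0.15  ] [0.6659 0.0028 0.15  ]
[0.6635 0.0045 0.15  ]
[ 0.6825 -0.121   0.15  ]
[ 0.5649 -0.1379  0.15  ]
[ 0.5454 -0.0088  0.15  ]
```

Request:
{"op": "servo_tool", "data": {
  "steps": [0.02,-0.021,0.0067,0.038,0,0.02,-0.021,0.0067,0.038,0,0.02,-0.027,0.0068,0.048,0,0.02,-0.031,0.0069,0.0547,0,0.02,-0.031,0.0069,0.0547,0]
}}

```text
time: 28.0
position: [0.5629, -0.1029, 0.326]
tool_rot: [0.964, 0.002, 0.265, -0.003]
ft_force: [-0.3, 0.9, -1.3]
grip_width: 0.0315
```

Run:
```python
from h import *
goto()
s=snap("scene","s18");crop(s,180,170,330,300,5,"s18c")
```

```text
t 28.0 p [ 0.5629 -0.1029  0.326 ] q [-0.4236  0.5208  1.8087  0.6158  0.3829  0.6175] grip [ 0.6467 -0.1019  0.1851] F [-0.2541  0.855  -1.2559] w 0.031520629970636066 yhead -89.70794835543144 tilt [ 0.5111  0.0063 -0.8595]
```

View pics/s18c.png

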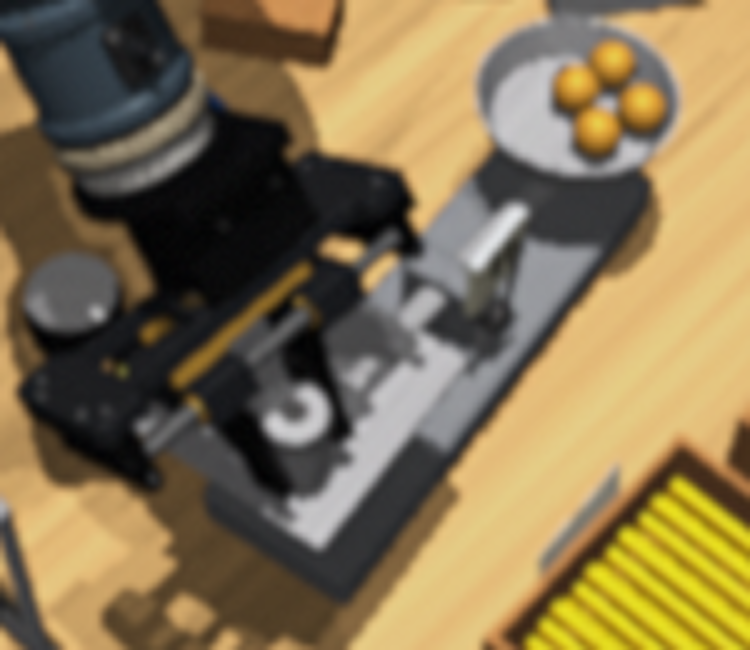

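Request:
{"op": "servo_tool", "data": {
  "steps": [0.02,-0.0025,0,0.004,0,0.02,-0.004,0,0.0065,0,0.02,-0.004,0,0.0065,0]
}}

```text
time: 28.42
position: [0.5632, -0.1024, 0.3182]
tool_rot: [0.964, 0.002, 0.265, -0.003]
ft_force: [-1.1, -0.4, -1.6]
grip_width: 0.0309
```

Run:
```python
from h import *
goto()
```

```text
t 28.425 p [ 0.5632 -0.1024  0.3182] q [-0.4226  0.5342  1.8142  0.6448  0.3668  0.5862] grip [ 0.6471 -0.1014  0.1773] F [-1.0714 -0.379  -1.5826] w 0.030858660664836456 yhead -89.65513310985978 tilt [ 0.5116  0.0063 -0.8592]
```

Request:
{"op": "servo_tool", "data": {
  "steps": [0.034,-0.001,0,0.0015,0,0.04,-0.001,0,0.0015,0,0.05,-0.001,0,0.0015,0,0.05,-0.001,0,0.0015,0,0.05,0,0,-0.05,0,0.05,0,0,-0.11,0,0.05,-0.05,0,-0.16,0,0.05,-0.1,0,-0.18,0]
}}

```text
time: 29.42
position: [0.3843, -0.104, 0.4237]
tool_rot: [0.963, 0.004, 0.268, -0.001]
ft_force: [-0.4, -1.6, -0.2]
grip_width: 0.0499
```

Run:
```python
from h import *
goto()
s=snap("scene","s19");crop(s,180,150,330,300,4,"s19c");t=snap("top","t19");crop(t,190,120,350,200,5,"t19c")
```

```text
t 29.425 p [ 0.3843 -0.104   0.4237] q [-0.6501  0.1294  2.092   0.6276  0.5656  0.4368] grip [ 0.4689 -0.1036  0.2832] F [-0.3585 -1.6193 -0.2019] w 0.04992120611851492 yhead -89.58595930886317 tilt [ 0.5161  0.0029 -0.8565]
```

View pics/s19c.png

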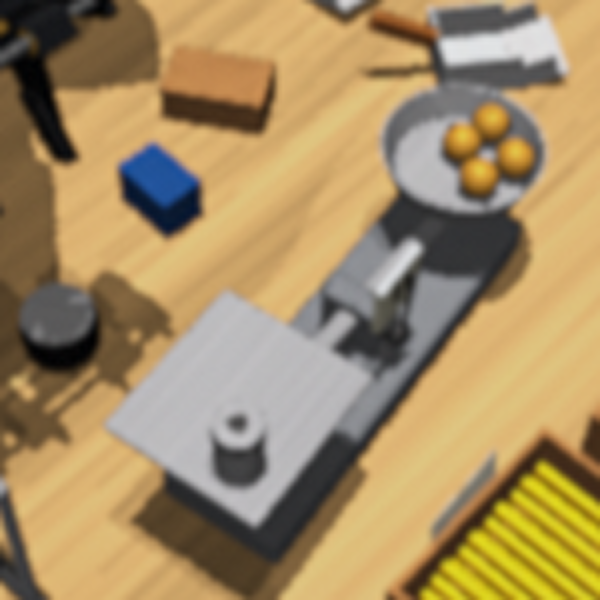

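View pics/t19c.png

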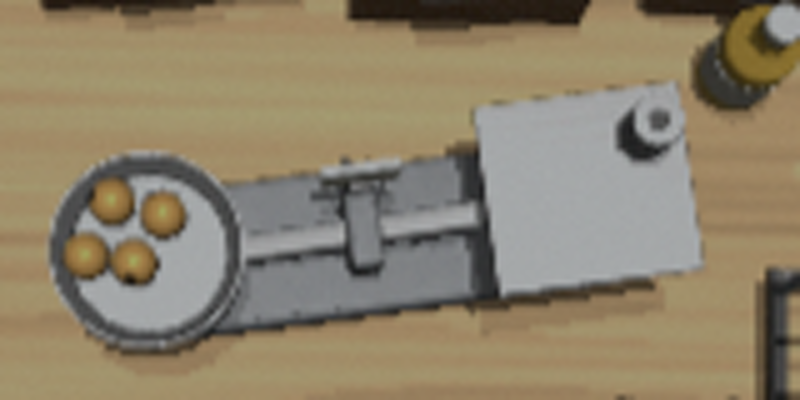

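```bash
cat > panz.py <<'E'
from h import *
def panz(tn,tp,to,ts,sn,sp,so,ss):
    t=load(tn);s=load(sn); r=[]
    for a,b in zip(tp,sp):
        P,e=tri(t,(a[0]/ts+to[0],a[1]/ts+to[1]),s,(b[0]/ss+so[0],b[1]/ss+so[1])); r.append([*P,e])
    r=np.array(r); print(tn,r.mean(0),r[:,2])
E
python3 - <<'E'
from panz import *
panz("t19",[(703,265),(497,298),(477,107),(672,82)],(190,120),5,"s19",[(108,427),(228,290),(372,372),(258,527)],(180,150),4)
for n in ("s0","s13"):
    s=load({"s0":"scene0","s13":"s13"}[n]); crop(s,180,150,330,300,4,n+"p")
E
```

```text
t19 [ 0.6154 -0.0661  0.1338  0.0015] [0.1338 0.1303 0.1405 0.1307]
```

View pics/s0p.png

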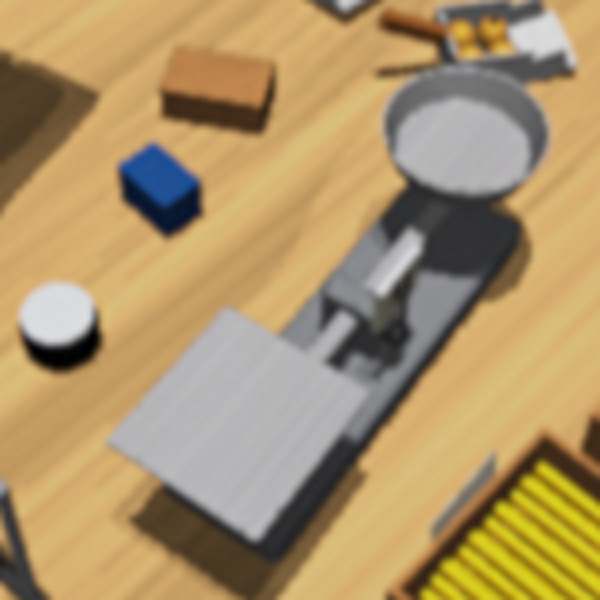

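View pics/s13p.png

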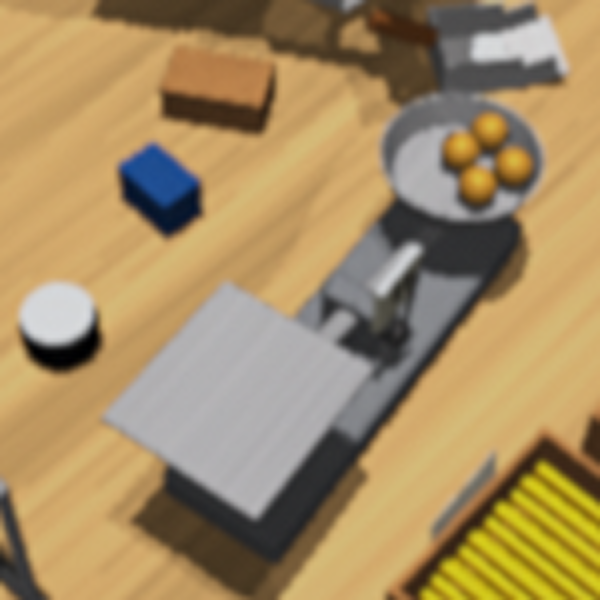

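Run:
```python
from h import *
goto(gp([.40,-.341,.12]),gp([.42,-.341,.034]),gp([.483,-.341,.031]))
```

```text
t 29.525 p [ 0.3789 -0.1008  0.4199] q [-0.6523  0.1283  2.1059  0.6251  0.5689  0.44  ] grip [ 0.4617 -0.099   0.2783] F [-0.369  -0.2045 -0.2628] w 0.04972076776144934 yhead -89.69765829736491 tilt [ 0.5051  0.0109 -0.863 ]
TCP [np.float64(0.3172), np.float64(-0.3428), np.float64(0.2615)] delta [-0.1332  0.2432  0.1029] dist 0.29571853704088397
TCP [np.float64(0.3372), np.float64(-0.3428), np.float64(0.1755)] delta [-0.1593  0.2441  0.1872] dist 0.346440215087504
TCP [np.float64(0.4002), np.float64(-0.3428), np.float64(0.1725)] delta [-0.1065  0.2444  0.2216] dist 0.34672260927274834
```

Request:
{"op": "servo_tool", "data": {
  "steps": [0.045,-0.133,0.243,0.103,0,0.045,-0.133,0.243,0.103,0,0.045,-0.133,0.243,0.103,0,0.045,-0.133,0.243,0.103,0,0.045,-0.133,0.243,0.103,0,0.045,-0.133,0.243,0.103,0,0.045,-0.145,0.244,0.145,0,0.045,-0.159,0.244,0.187,0,0.045,-0.159,0.244,0.187,0]
}}

```text
time: 30.65
position: [0.3461, -0.3458, 0.1767]
tool_rot: [0.964, 0.002, 0.264, -0.006]
ft_force: [1.0, 0.7, 1.0]
grip_width: 0.0452
```

Run:
```python
from h import *
goto(gp([.483,-.341,.031]))
w=snap("wrist","w20")
print(proj(w,[.483,-.341,.044]))
t=snap("top","t20");crop(t,190,120,350,200,5,"t20c");s=snap("scene","s20");crop(s,180,150,330,300,4,"s20c")
```

```text
t 30.65 p [ 0.3461 -0.3458  0.1767] q [-1.1368  0.7846  2.0274  1.3886  0.4953 -0.8774] grip [ 0.4297 -0.3439  0.0356] F [1.0071 0.6982 0.9819] w 0.0451670257573915 yhead -89.57132071945189 tilt [ 0.5096  0.0121 -0.8603]
TCP [np.float64(0.3994), np.float64(-0.343), np.float64(0.1721)] delta [ 0.0435 -0.0024  0.0311] dist 0.053532487650177055
[259.3197 160.0293]
```

View pics/w20.png

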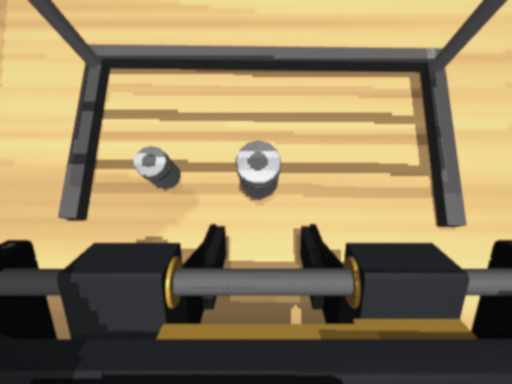

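View pics/s20c.png

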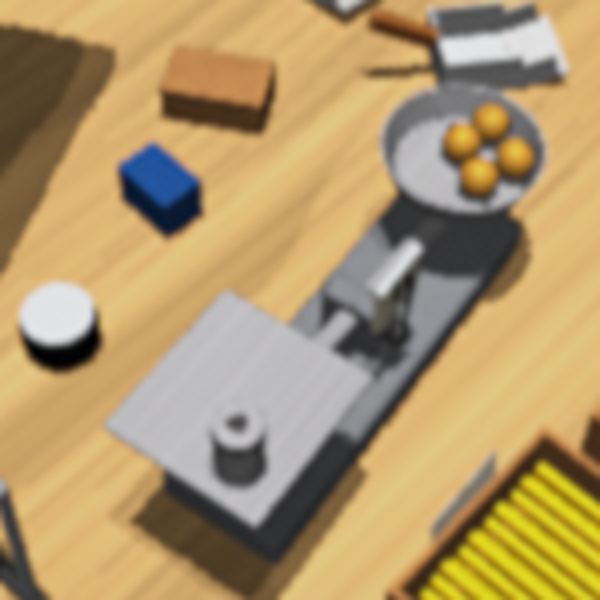

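Request:
{"op": "servo_tool", "data": {
  "steps": [0.045,0.02,-0.002,0.014,0,0.045,0.0435,-0.002,0.03,0,0.045,0.0435,-0.002,0.031,0,0.045,0.0435,-0.002,0.031,0,0.018,0.0435,-0.002,0.031,0,0.018,0.0435,-0.002,0.031,0,0.018,0.0435,-0.002,0.031,0,0.018,0.0435,-0.002,0.031,0],
  "force": 30
}}

```text
time: 31.8
position: [0.3986, -0.3448, 0.1745]
tool_rot: [0.964, 0.002, 0.265, -0.003]
ft_force: [-1.7, 0.9, 3.5]
grip_width: 0.0251
```

Run:
```python
from h import *
goto(gp([.483,-.341,.031]))
```

```text
t 31.8 p [ 0.3986 -0.3448  0.1745] q [-1.0328  0.796   1.9427  1.3465  0.4712 -0.7187] grip [ 0.4825 -0.3438  0.0336] F [-1.677   0.8903  3.5198] w 0.025079537743217393 yhead -89.6674379258082 tilt [ 0.5115  0.0066 -0.8593]
TCP [np.float64(0.3991), np.float64(-0.3421), np.float64(0.1719)] delta [-0.0009 -0.0027  0.0025] dist 0.003837929122073507
```

Request:
{"op": "servo_tool", "data": {
  "steps": [0.018,0.004,0,-0.007,0,0.018,-0.04,0,-0.045,0,0.018,-0.085,0,-0.073,0,0.018,-0.085,0,-0.073,0,0.018,-0.055,0,-0.125,0,0.018,-0.025,0,-0.175,0,0.018,0.005,0,-0.225,0,0.018,0.035,0,-0.275,0,0.018,0.035,0,-0.275,0],
  "force": 30
}}

```text
time: 32.92
position: [0.2896, -0.3471, 0.4336]
tool_rot: [0.964, 0.005, 0.267, 0.003]
ft_force: [-1.3, -1.0, -1.0]
grip_width: 0.0251
```

Run:
```python
from h import *
goto(gp([.5945,-.0566,.25]),gp([.5945,-.0566,.182]))
w=snap("wrist","w21")
```

```text
t 32.925 p [ 0.2896 -0.3471  0.4336] q [-1.2644  0.2252  1.918   0.6571  0.9307 -0.0875] grip [ 0.374  -0.3476  0.293 ] F [-1.2946 -0.9833 -1.0433] w 0.025085374131296502 yhead -89.56107938776401 tilt [ 0.5148 -0.003  -0.8573]
TCP [np.float64(0.5101), np.float64(-0.0561), np.float64(0.3906)] delta [ 0.17   -0.2896  0.1495] dist 0.36764846545370905
TCP [np.float64(0.5101), np.float64(-0.0561), np.float64(0.3226)] delta [ 0.135  -0.2902  0.2078] dist 0.3816294118576974
```

View pics/w21.png

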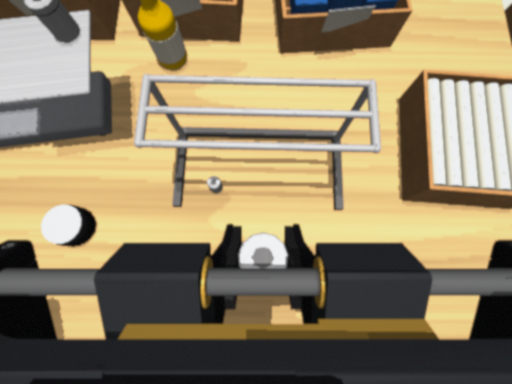

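Request:
{"op": "servo_tool", "data": {
  "steps": [0.018,0.17,-0.29,0.15,0.0,0.018,0.17,-0.29,0.15,0.0,0.018,0.17,-0.29,0.15,0.0,0.018,0.17,-0.29,0.15,0.0,0.018,0.17,-0.29,0.15,0.0,0.018,0.17,-0.29,0.15,0.0,0.018,0.17,-0.29,0.15,0.0,0.018,0.17,-0.29,0.15,0.0]
}}

```text
time: 33.98
position: [0.5088, -0.0545, 0.3861]
tool_rot: [0.965, 0.003, 0.263, -0.003]
ft_force: [0.4, 0.0, -0.8]
grip_width: 0.025
```

Run:
```python
from h import *
goto(gp([.5945,-.0566,.19]),gp([.5945,-.0566,.16]))
w=snap("wrist","w22")
```

```text
t 33.975 p [ 0.5088 -0.0545  0.3861] q [-0.3732  0.3502  1.8972  0.4728  0.4374  0.8073] grip [ 0.5921 -0.0531  0.2449] F [ 0.3701  0.0196 -0.789 ] w 0.025030066977450686 yhead -89.56854406368055 tilt [ 0.5081  0.0082 -0.8613]
TCP [np.float64(0.5112), np.float64(-0.058), np.float64(0.3312)] delta [-0.0258  0.0038  0.0485] dist 0.055078092898974695
TCP [np.float64(0.5112), np.float64(-0.058), np.float64(0.3012)] delta [-0.0411  0.004   0.0743] dist 0.08501931248585058
```

View pics/w22.png

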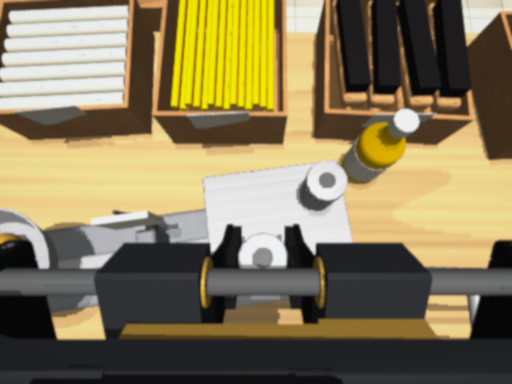

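Request:
{"op": "servo_tool", "data": {
  "steps": [0.018,-0.02,0.004,0.035,0,0.018,-0.026,0.004,0.0485,0,0.018,-0.031,0.004,0.058,0,0.018,-0.036,0.004,0.066,0,0.018,-0.041,0.004,0.0743,0,0.018,-0.041,0.004,0.0743,0,0.018,-0.041,0.004,0.0743,0]
}}

```text
time: 34.9
position: [0.5119, -0.0599, 0.3033]
tool_rot: [0.964, 0.001, 0.265, -0.002]
ft_force: [-0.1, 1.3, -0.8]
grip_width: 0.0252
```

Run:
```python
from h import *
goto(gp([.5945,-.0566,.158]))
w=snap("wrist","w23");s=snap("scene","s23");crop(s,180,150,330,300,4,"s23c")
```

```text
t 34.9 p [ 0.5119 -0.0599  0.3033] q [-0.3815  0.5092  1.966   0.8869  0.2545  0.3663] grip [ 0.5959 -0.0591  0.1624] F [-0.1203  1.34   -0.7779] w 0.02523155796388053 yhead -89.7815182748273 tilt [ 0.5119  0.0048 -0.859 ]
TCP [np.float64(0.5106), np.float64(-0.0574), np.float64(0.2989)] delta [-0.0034 -0.0025  0.0031] dist 0.005227453249217793
```

View pics/s23c.png

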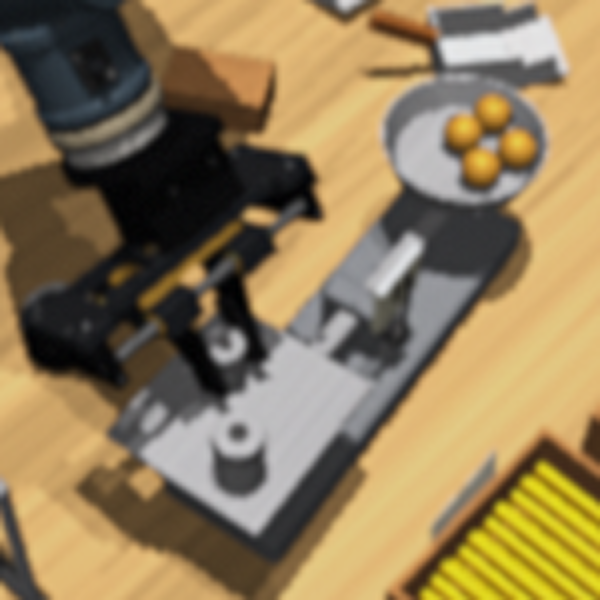

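Request:
{"op": "servo_tool", "data": {
  "steps": [0.018,-0.002,0,0.003,0,0.03,-0.002,0,0.003,0,0.04,-0.002,0,0.003,0,0.045,-0.002,0,0.003,0,0.045,-0.002,0,0.003,0,0.045,0,0,-0.05,0,0.045,0,0,-0.11,0,0.045,-0.04,0,-0.16,0,0.045,-0.06,0,-0.18,0,0.045,-0.06,0,-0.18,0,0.045,-0.06,0,-0.18,0]
}}

```text
time: 36.38
position: [0.3692, -0.0605, 0.4272]
tool_rot: [0.964, 0.002, 0.266, -0.002]
ft_force: [0.9, 0.3, 1.3]
grip_width: 0.0451
```

Run:
```python
from h import *
goto()
s=snap("scene","s24");crop(s,180,150,330,300,4,"s24c");t=snap("top","t24");crop(t,190,120,350,200,5,"t24c")
```

```text
t 36.375 p [ 0.3692 -0.0605  0.4272] q [-0.5608  0.0816  2.1363  0.5779  0.5321  0.5603] grip [ 0.4533 -0.0596  0.2864] F [0.9487 0.3222 1.2941] w 0.04507345617488932 yhead -89.68456267287529 tilt [ 0.5127  0.0053 -0.8586]
```

View pics/s24c.png

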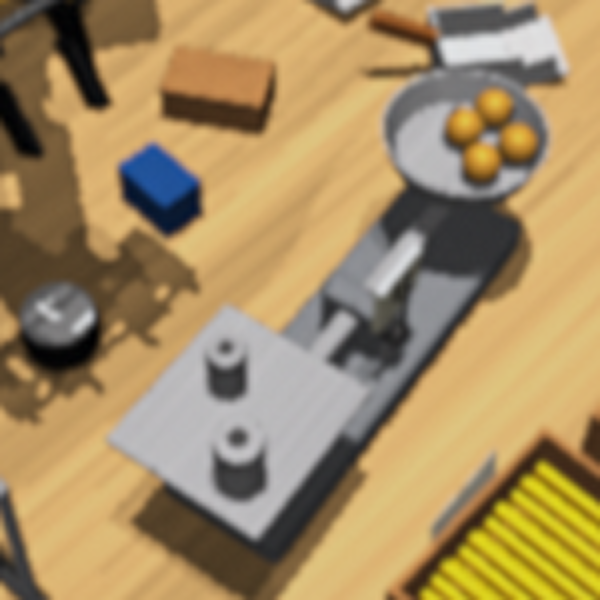

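View pics/t24c.png

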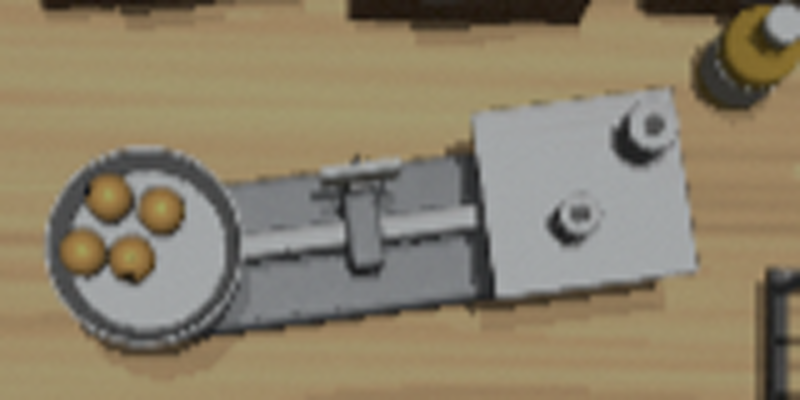

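Run:
```python
from h import *
g=lambda n: cv2.cvtColor(load(n)["pixels"],cv2.COLOR_BGR2GRAY)
s24b=snap("scene","s25")
A=g("scene0")
def shift(img,box):
    x0,y0,x1,y1=box; tpl=A[y0:y1,x0:x1]
    W=np.eye(2,3,dtype=np.float32)
    best=None
    # integer init then ECC subpixel
    reg=img[y0-12:y1+12,x0-12:x1+12]
    r=cv2.matchTemplate(reg,tpl,cv2.TM_CCOEFF_NORMED); _,m,_,loc=cv2.minMaxLoc(r)
    W[0,2],W[1,2]=loc
    try:
        cc,W=cv2.findTransformECC(tpl.astype(np.float32),reg.astype(np.float32),W,cv2.MOTION_TRANSLATION,(3,100,1e-5))
        return round(float(W[0,2]-12),2),round(float(W[1,2]-12),2),round(cc,3)
    except Exception as e: return loc[0]-12,loc[1]-12,m,"int"
# pan left corner, pan top corner, pan bottom corner, dish rim top, dish left
boxes=dict(panL=(203,250,220,272),panT=(228,222,248,236),panB=(236,272,254,290),dishTop=(280,164,312,176),dishL=(272,166,290,200))
for n in ("s13","s20","s24","s25"):
    print(n,{k:shift(g(n),b) for k,b in boxes.items()})
```

```text
s13 {'panL': (2.22, -3.99, 0.842), 'panT': (-7.77, 1.15, 0.893), 'panB': (-0.09, -5.44, 0.994), 'dishTop': (-8.96, 11.06, 0.291), 'dishL': (-1.79, 6.16, 0.864)}
s20 {'panL': (1.18, -2.45, 0.903), 'panT': (-12, 8, 0.8765561580657959, 'int'), 'panB': (-0.07, -2.25, 0.932), 'dishTop': (-2.93, 2.02, 0.3), 'dishL': (-1.0, 3.56, 0.811)}
s24 {'panL': (0.03, -0.44, 0.984), 'panT': (2.39, -2.52, 0.945), 'panB': (-0.14, 0.81, 0.914), 'dishTop': (-1.9, 1.25, 0.621), 'dishL': (-0.24, 0.53, 0.988)}
s25 {'panL': (0.05, -0.45, 0.984), 'panT': (2.62, -2.7, 0.937), 'panB': (-0.14, 0.8, 0.914), 'dishTop': (-1.9, 1.26, 0.621), 'dishL': (-0.23, 0.54, 0.988)}
```

View pics/s25.png

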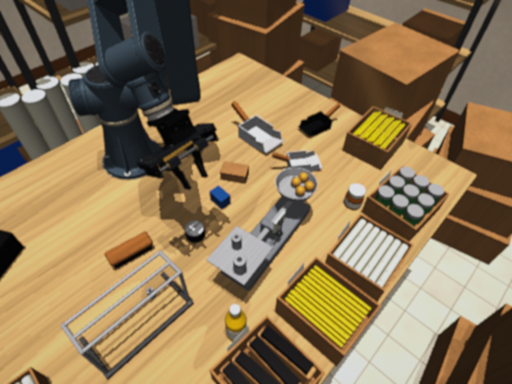

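Run:
```python
from h import *
crop(load("t24"),330,150,460,260,5,"t24r")
```

```text
(no output)
```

View pics/t24r.png

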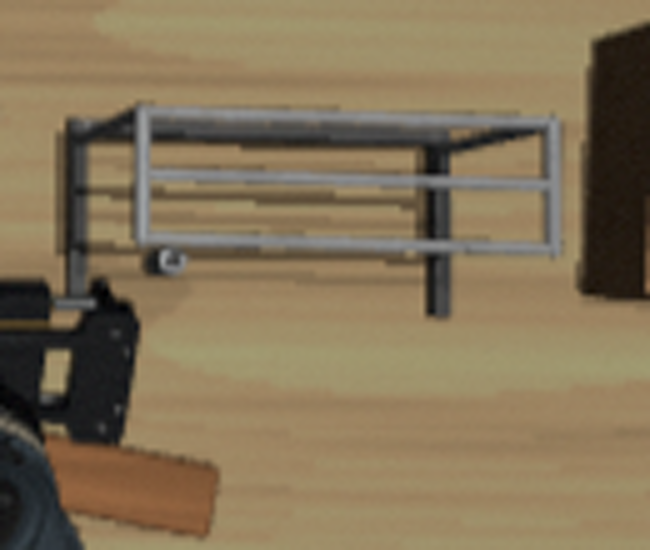

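The small weight still stands at crop (172,260), in its original place, and the arm is clear of everything, so I'm handing in.

Run:
```python
from rig import hand_in
print(hand_in())
```

```text
the job is handed in; nothing more can be done
None
```

I tipped all four knobs into the dish and stood the empty scoop upright where it came from. I then put the large (150 g) and medium (100 g) weights on the square pan and handed in at about 36 s.

- **How it was done:** The servo cannot command a tilt.
    - To pour, I let the scoop pivot in a light grip with its ramp resting on the dish's rim.
    - To reach under the wire, I pushed repeatedly against the reach limit until the tool leaned about 31°.
- **Beam:** Comparing the last pictures with the level start picture, the dish edge puts the beam at about 0.015–0.02 rad, dish side down. That is inside the 0.042 limit, and two pictures 0.05 s apart agreed.
- **Weight check:** With only the large weight on, that comparison showed about 100–110 g still missing, so I left the small weight off.
- **Other final checks:**
    - All four knobs were in the dish.
    - Both weights stood upright on the pan.
    - The small weight stood untouched under the rack.
    - The scoop was flat on the counter.
    - I saw no bystander moved and no contact with the robot.
- **Weaker checks:** Some picture patches (pan top and bottom corners, dish top rim) matched poorly, so I did not use them. I did not read the needle on its own. The top camera alone placed the weights about 6 mm off in x, so I used the wrist and scene views, which agreed.

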